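# Tap home the caps of the cleaned film cartridges and pack them

### The job

The cleaned film cartridges in the wooden drying rack have their end caps only started: stand them all in wells of the steel capping block, then tap every cap fully home there with the mallet (never push a cap with the gripper) and put the mallet back on its rubber mat. Then pack all the cartridges in the rental case, each upright with its cap up and fully down in a well. Leave the film retriever, safelight dome and film clip where they are.

Things in the scene. Friction and masses are not known exactly. Their poses are not given: they have to be found in the camera images.
- rack: beech drying rack, fixed, 52 x 204 mm and 27 mm high with four wells in a row along its y axis at y = -72, -24, 24, 72 mm, each 32 mm across and 15 mm deep with a 2 mm chamfer; origin: centre of its underside, z up. Well floors are 12 mm above the origin. The cartridges start here, standing in some of the wells
- block: capping block, a dark solid steel bar screwed to a slightly larger base plate (78 x 218 mm, 6 mm thick), fixed, 58 x 204 mm and 35 mm high with four wells in a row along its y axis at y = -72, -24, 24, 72 mm, each 32 mm across and 15 mm deep with a 2 mm chamfer; origin: centre of its underside. Well floors are 20 mm above the origin
- case: rental case, grey plastic shell with a black foam insert, fixed, 72 x 222 mm and 30 mm high with four wells in a row along its y axis at y = -72, -24, 24, 72 mm, each 32 mm across and 15 mm deep with a 2 mm chamfer; its lid, 15 mm high, lies open flat on its -x side, out to x = -110 mm; origin: centre of the underside of the well part. Well floors are 15 mm above the origin
- mat: black rubber mat, fixed, 120 (x) x 250 (y) mm, 3 mm thick, where the mallet lives; origin: centre of its underside
- mallet: small mallet, 0.25 kg, standing on one face: steel head with white nylon faces, 36 x 36 mm, 64 mm from face to face; level flat-sided wooden handle, 16 mm wide and 22 mm high, from x = -18 to -148 mm, centre line 32 mm above the lower face. Origin: centre of the lower face, z to the upper face. It balances 6 mm from the head's centre, handle side
- mallet_grip (a point): point on the mallet handle's centre line, 45 mm from the head's centre. If the mallet has been knocked over it lies on a side of its head, the handle's centre line 18 mm up; any side of the head will do for tapping
- cart1: chrome reloadable 35 mm film cartridge, empty (may be absent): upright cylinder 25 mm across and 43 mm high without its cap, with a thin felt-lined lip 2 mm proud on its side that does not get in the way; about 47 g; origin: centre of its underside, z up towards the cap
- cap1 (a joint): how far the end cap of cart1 is pressed in, m: 0 standing 5 mm proud (a black neck shows under it), 0.005 fully home on the shell. It is a stiff press fit: about 10 N moves it and it stays where it is left. The cap is 23 mm across and 4 mm thick with a black boss 12 mm across and 3 mm high in the middle
- cap1_top (a point): centre of the top of the cap's boss on cart1: 55 mm above the cartridge's underside when proud, 50 mm when home
- cart2: chrome reloadable 35 mm film cartridge, empty (may be absent): upright cylinder 25 mm across and 43 mm high without its cap, with a thin felt-lined lip 2 mm proud on its side that does not get in the way; about 47 g; origin: centre of its underside, z up towards the cap
- cap2 (a joint): how far the end cap of cart2 is pressed in, m: 0 standing 5 mm proud (a black neck shows under it), 0.005 fully home on the shell. It is a stiff press fit: about 10 N moves it and it stays where it is left. The cap is 23 mm across and 4 mm thick with a black boss 12 mm across and 3 mm high in the middle
- cap2_top (a point): centre of the top of the cap's boss on cart2: 55 mm above the cartridge's underside when proud, 50 mm when home
- cart3: chrome reloadable 35 mm film cartridge, empty (may be absent): upright cylinder 25 mm across and 43 mm high without its cap, with a thin felt-lined lip 2 mm proud on its side that does not get in the way; about 47 g; origin: centre of its underside, z up towards the cap
- cap3 (a joint): how far the end cap of cart3 is pressed in, m: 0 standing 5 mm proud (a black neck shows under it), 0.005 fully home on the shell. It is a stiff press fit: about 10 N moves it and it stays where it is left. The cap is 23 mm across and 4 mm thick with a black boss 12 mm across and 3 mm high in the middle
- cap3_top (a point): centre of the top of the cap's boss on cart3: 55 mm above the cartridge's underside when proud, 50 mm when home
- cart4: chrome reloadable 35 mm film cartridge, empty (may be absent): upright cylinder 25 mm across and 43 mm high without its cap, with a thin felt-lined lip 2 mm proud on its side that does not get in the way; about 47 g; origin: centre of its underside, z up towards the cap
- cap4 (a joint): how far the end cap of cart4 is pressed in, m: 0 standing 5 mm proud (a black neck shows under it), 0.005 fully home on the shell. It is a stiff press fit: about 10 N moves it and it stays where it is left. The cap is 23 mm across and 4 mm thick with a black boss 12 mm across and 3 mm high in the middle
- cap4_top (a point): centre of the top of the cap's boss on cart4: 55 mm above the cartridge's underside when proud, 50 mm when home
- retriever: bystander, loose: flat black plastic film leader retriever, 130 x 30 x 14 mm; origin under its wide part
- dome: bystander, loose: amber glass safelight dome, 98 mm across, 60 mm high; origin: centre of its underside
- clip: bystander, loose: stainless steel film clip, 80 x 12 x 10 mm; origin: its underside

How it is judged:
By the outcome, as a careful person would: the job done as asked, in the order asked, and still so for the second after the job is handed in, with the robot touching nothing.
Of cart1, cart2, cart3, cart4 only 3 to 4 are there at a start; the rules pass over those that are not, and their reading is None.
At some moment in a run one of mallet may be knocked a few centimetres aside while the robot is not near it.
It also fails if it takes over 210 s, if anything falls off the work surface, if the arm or the gripper's body presses on something with over 40 N, if the wrist force passes 120 N, or if a joint passes its speed limit or range.

### The arm

A 6-joint arm with a two-finger parallel gripper is mounted at the origin on the work surface. World frame = base frame: x ahead of the robot, y to its left, z up, the work surface at z = 0. Lengths are in m, angles in rad, forces in N, time in s.
With the tool pointing down it reaches from about 0.35 to 0.925 m from the base axis. Payload 6.4 kg.
Tool frame: the origin (TCP) lies midway between the tips of the shut fingers; the grasp point (between the pads) lies 19 mm behind it; z points along the fingers, y is the line along which they close (so a half turn about z gives the same grasp; the last joint's range is limited). The gripper opens to 94 mm and grips with 3 to 60 N. Pads are 16 mm wide; open, the fingers measure 119 mm over their backs; the gripper's body (75 mm by 177 mm) begins 78 mm behind the grasp point.
Start: joints at [0.95, 0.245, 1.558, -0, 1.339, -0.174], TCP at [0.281, 0.586, 0.205] pointing down, gripper open.
Joint ranges: [-3.13, 3.13], [-1.02, 2.26], [0.13, 2.54], [-0.95, 4.09], [0.21, 2.88], [-2.74, 2.74]. Speed limits (rad/s): [2.57, 2.57, 3.14, 3.14, 3.14, 3.14].

### API

Orientations are given as a 3x3 rotation matrix whose columns are the frame's x, y, z axes.
In Python, from cell import * gives the robot as it stands.
- The arm moves only by the shell command python3 -m crank 'ROWS' [FORCE]. ROWS is a JSON object of lists of equal length, an entry for each row: "dp": the shift along the world's x, y, z each as a share of 0.3 m, from -1 to 1, a list of three; "rot": the turn, a rotation vector about the world's x, y, z each as a share of 30 degrees, from -1 to 1, a list of three; "fingers": the finger opening in mm, from 0 to 94. In form: {"dp": [[x, y, z], ...], "rot": [[rx, ry, rz], ...], "fingers": [fingers, ...]}. A call has 1 to 8 rows; each row is the pose to reach, as a shift and turn from the pose commanded when the call began; what a row does not reach only later rows make up. A row lasts 1/10 s, in which the tool goes at most 50 mm and 8.59 degrees, less where a joint would pass 70% of its speed; a pose out of reach is approached as far as the arm can. A call with a number of a shift or a turn outside -1 to 1 is refused whole. A call with a gripper value outside its range is refused whole. The fingers move at their own pace and stop on an object; FORCE is the grip in N (left out, the last holds). Time passes only in rows, so rows that repeat a pose let the fingers close. It gives the time, the measured TCP pose, the force, the opening and the grip force at its end, in the units of the state.
- observe(): the state, without advancing time (a new reading comes with each control period).
- grab_frame(name): name is "side" or "top"; returns (picture, depth): 480x640x3 uint8, red, green, blue; 480x640 float32, m along the optical axis (not along the pixel's ray), 0 where there is no reading.
- calibration(name): a dict with "camera_matrix" (3x3 intrinsics, pixels), "dist_coeffs" ([k1, k2, p1, p2, k3] as OpenCV has them; the pictures are not rectified), "world_from_camera" (4x4, takes a point from camera to world coordinates). Camera axes: x right, y down, z forward; pixel columns grow to the right and rows downward; lengths in m; the calibration is good to about 2 mm. A picture is of the moment at which its call begins. calibration takes no time and is no camera call.
- close_job(): hands the job in; it is judged then, once.
The state is a dict: "time": time; "joint_pos": joint angles; "qvel": joint speeds; "effort": joint torques, N m; "position": TCP position; "tcp_rot": TCP orientation; "wrist_force": force on the tool from outside, world axes, zero at the start; "torque": the same for the moment, N m; "gripper_width": finger opening in m; "gripper_force": force on a finger pad.
Only numpy, scipy, OpenCV 4.12 (cv2) and the standard library are available. Lean on these libraries where they do the work, as an engineer would, in place of code of your own. Each camera call takes 0.05 s, during which the arm holds its last target. There are 200 camera calls.

## Working session

There is one attempt and no reset: what is moved stays moved. The work goes in short steps, Python scripts to look and compute and a shell command to move; the robot and the scene stay as the last step left them, time stands still between calls to the robot, and variables do not carry over. Pictures are saved under pics/ and viewed, at most 14 in all, crops included, and the job is handed in when it is done.

```bash
ls; mkdir -p pics; cat > h.py <<'E'
from cell import *
import numpy as np, cv2
def snap(name,fn=None):
    p,d=grab_frame(name)
    if fn: cv2.imwrite('pics/'+fn,p[...,::-1])
    return p,d
def cal(name):
    c=calibration(name); return np.array(c['camera_matrix'],float),np.array(c['dist_coeffs'],float),np.array(c['world_from_camera'],float)
def ray(name,uv,z):
    K,D,T=cal(name)
    q=cv2.undistortPoints(np.array(uv,float).reshape(-1,1,2),K,D).reshape(-1,2)
    r=np.c_[q,np.ones(len(q))]@T[:3,:3].T; o=T[:3,3]
    return o+r*((z-o[2])/r[:,2])[:,None]
def cloud(name,d):
    K,D,T=cal(name); h,w=d.shape
    g=np.stack(np.meshgrid(np.arange(w),np.arange(h)),-1).reshape(-1,1,2).astype(float)
    q=cv2.undistortPoints(g,K,D).reshape(-1,2)
    P=np.c_[q,np.ones(len(q))]*d.reshape(-1,1)
    P=P@T[:3,:3].T+T[:3,3]; P[d.ravel()==0]=np.nan
    return P.reshape(h,w,3)
E
python3 - <<'E'
from h import *
np.set_printoptions(precision=4,suppress=True)
for n in('top','side'):
    p,d=snap(n,n+'0.png'); print(n,*cal(n)); np.savez('pics/'+n+'0.npz',p=p,d=d)
s=observe(); print(s)
E
```

```text
pics
top [[509.7392   0.     323.2373]
 [  0.     509.7392 241.9678]
 [  0.       0.       1.    ]] [-0.1399  0.      0.      0.      0.    ] [[ 0.0178 -0.9753  0.2202  0.3495]
 [-0.9998 -0.0181  0.0005 -0.0212]
 [ 0.0035 -0.2202 -0.9755  1.2289]
 [ 0.      0.      0.      1.    ]]
side [[543.6542   0.     324.5301]
 [  0.     543.6542 234.1105]
 [  0.       0.       1.    ]] [0.0406 0.     0.     0.     0.    ] [[-0.9899 -0.0817  0.1154  0.4352]
 [-0.1413  0.6092 -0.7803  0.9817]
 [-0.0066 -0.7888 -0.6146  0.8715]
 [ 0.      0.      0.      1.    ]]
{'time': 0.1, 'joint_pos': array([ 0.9499,  0.2457,  1.5588,  0.    ,  1.3387, -0.1741]), 'qvel': array([ 0.0004, -0.0017, -0.0048, -0.0006,  0.002 , -0.0007]), 'effort': array([ -0.0001, -41.6915, -31.5525,   0.0686,   0.031 ,  -0.0001]), 'position': array([0.2805, 0.5858, 0.2045]), 'tcp_rot': array([[-0.9018,  0.4321, -0.001 ],
       [ 0.4321,  0.9018, -0.0014],
       [ 0.0003, -0.0017, -1.    ]]), 'wrist_force': array([-0.902 ,  0.3312, -0.6573]), 'torque': array([ 0.0117, -0.0022, -0.0159]), 'gripper_force': 0.0, 'gripper_width': 0.09418452386500127}
```

View pics/top0.png

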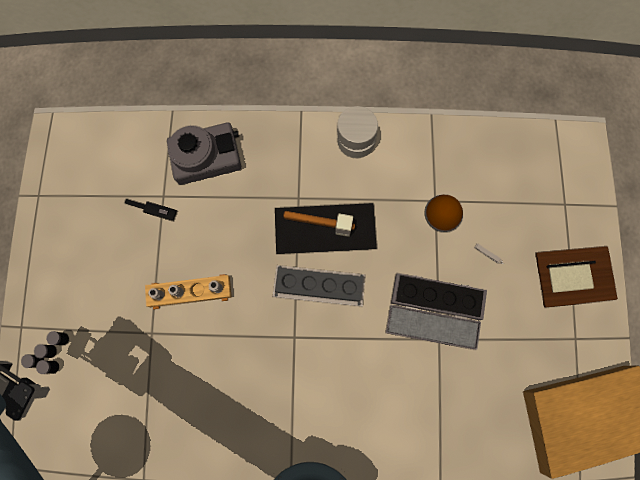

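View pics/side0.png

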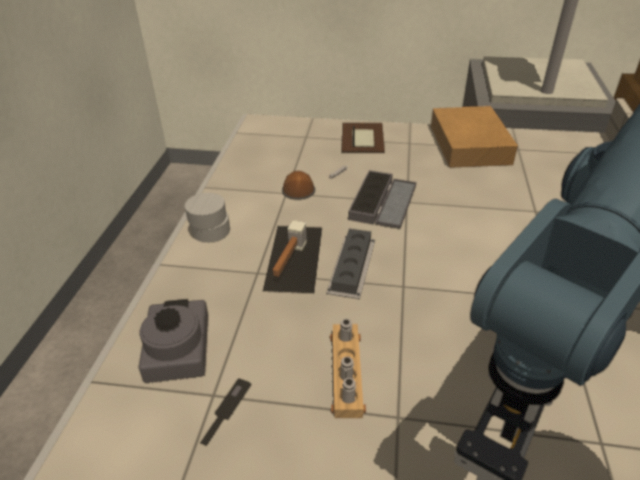

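The top view shows the rack at about (190,290) holding three cartridges at (155,294), (176,291) and (216,286). The well at (196,290) is empty. The block is at (320,285). The mallet head is at (344,222), with its handle pointing to (285,215), on the mat at (326,228). The case is at (438,295), with its lid below it. The side view agrees with this.

```bash
cat >> h.py <<'E'
def rects(name,d,lo,hi,minpx=15,box=(0.3,0.85,-0.6,0.6),dbg=True):
    C=cloud(name,cv2.medianBlur(d,3)); m=(C[...,2]>lo)&(C[...,2]<hi)&(C[...,0]>box[0])&(C[...,0]<box[1])&(C[...,1]>box[2])&(C[...,1]<box[3])
    n,L,st,ce=cv2.connectedComponentsWithStats(m.astype(np.uint8),connectivity=8)
    out=[]
    for i in range(1,n):
        if st[i,4]<minpx: continue
        P=C[L==i]; r=cv2.minAreaRect((P[:,:2]*1000).astype(np.float32))
        out.append((i,st[i,4],ce[i].round(1),np.round(r[0],1),np.round(r[1],1),round(r[2],1),round(float(np.median(P[:,2]))*1000,1)))
        if dbg: print(*out[-1])
    return out
E
python3 - <<'E'
from h import *
np.set_printoptions(precision=4,suppress=True)
for n in('top','side'):
    d=np.load('pics/%s0.npz'%n)['d']
    for lo,hi in((.019,.045),(.052,.085)):
        print(n,lo,hi); rects(n,d,lo,hi)
E
```

```text
top 0.019 0.045
1 298 [209.3 172.7] [794.  269.9] [ 32.1 170.3] 25.2 33.1
7 433 [442.2 214.8] [ 703.1 -319.4] [85.9 78.9] 44.8 34.5
8 186 [308.1 219.9] [676.2  12.8] [127.3  16.4] 80.1 42.8
12 18 [323.1 217.4] [676.9 -19.8] [31.6  6. ] 79.4 44.0
15 18 [352.7 225.6] [660.1 -91.3] [ 6.8 15.3] 81.1 41.3
16 41 [342.5 231.5] [646.5 -67.7] [34.6  3.3] 84.0 32.3
17 23 [551.2 266. ] [ 570.5 -587.5] [ 7.4 20.9] 0.4 20.4
18 2122 [318.9 283.6] [519.3 -11.9] [205.1  59.6] 84.8 34.2
19 2384 [438.6 295.8] [ 495.5 -299.6] [224.2  76.6] 79.6 29.6
20 1398 [187.6 290.8] [495.9 304.8] [ 53.7 204.6] 8.7 26.3
top 0.052 0.085
2 468 [207.2 160.2] [816.3 278.6] [ 47.1 160.2] 18.5 60.0
11 300 [448.2 207.6] [ 706.  -321.4] [46.5 47.5] 42.8 56.1
12 245 [344.2 221.8] [663.4 -69.6] [35.7 36.9] 80.9 66.9
13 82 [213.8 285.3] [505.2 232.8] [20.7 20.8] 5.0 63.5
14 94 [173.5 289.7] [493.1 327.2] [22.7 21.9] 37.9 63.4
15 85 [153.8 292.8] [485.5 374.2] [20.9 23.1] 1.5 61.8
side 0.019 0.045
2 1137 [370.2 194.4] [ 492.6 -300.8] [231.9  75.2] 79.7 27.9
3 318 [297.8 185.8] [ 700.  -304.6] [86.5 60.9] 17.9 32.0
4 31 [227.1 223.2] [848.7 -97.4] [28.4  2.4] 89.3 32.2
5 1485 [351.2 259.7] [516.5 -11. ] [209.8  60. ] 84.6 32.9
6 431 [287.9 252.8] [675.4  -1.7] [160.9  36.9] 76.1 40.8
8 620 [186.1 359.9] [792.4 297.8] [184.4  74.7] 76.9 33.1
9 1775 [346.6 370.3] [494.6 304.5] [ 52.  206.3] 8.3 26.3
side 0.052 0.085
1 110 [297.2 174.9] [ 705.3 -318. ] [45.4 40.7] 9.8 54.6
2 198 [296.5 227.6] [660.5 -68.6] [39.2 38.1] 77.6 64.5
3 50 [185.5 303. ] [842.5 221. ] [14.9 23.4] 0.3 59.2
7 119 [345.8 324.7] [504.6 233.9] [21.9 22.5] 73.5 61.9
8 635 [179.5 348.2] [805.9 321.6] [120.4  45.7] 66.2 68.4
12 141 [346.8 363. ] [491.4 330. ] [22.6 19.7] 4.6 62.3
13 153 [348.5 384.6] [483.4 377. ] [23.4 21.4] 7.4 62.2
```

```bash
python3 - <<'E'
import cv2,numpy as np
p=cv2.imread('pics/top0.png')[200:350,130:500]
cv2.imwrite('pics/c0.png',cv2.resize(p,None,fx=2.16,fy=2.16,interpolation=cv2.INTER_CUBIC))
E
```

```text
(no output)
```

View pics/c0.png

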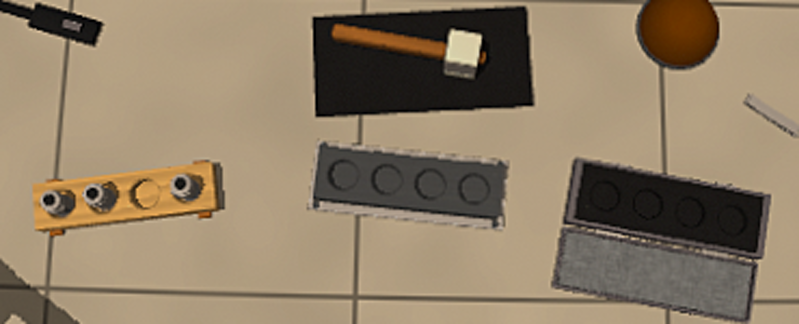

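The crop gives well and cartridge positions that match the known pitch. The cartridges are in rack wells y = -72, +24 and +72, at (505,233), (492,328) and (484,376) mm. Next I move over the first one.

```bash
python3 -m crank '{"dp":[[0.45,-1,0],[0.45,-1,0],[0.45,-1,0],[0.45,-1,0],[0.45,-1,0],[0.45,-1,0],[0.45,-1,0],[0.45,-1,0]],"rot":[[0,0,-0.93],[0,0,-0.93],[0,0,-0.93],[0,0,-0.93],[0,0,-0.93],[0,0,-0.93],[0,0,-0.93],[0,0,-0.93]],"fingers":[46,46,46,46,46,46,46,46]}' 30
python3 -m crank '{"dp":[[0.3,-0.175,-0.35],[0.3,-0.175,-0.35],[0.3,-0.175,-0.35],[0.3,-0.175,-0.35],[0.3,-0.175,-0.35],[0.3,-0.175,-0.35]],"rot":[[0,0,-0.93],[0,0,-0.93],[0,0,-0.93],[0,0,-0.93],[0,0,-0.93],[0,0,-0.93]],"fingers":[46,46,46,46,46,46]}'
python3 - <<'E'
from h import *
np.set_printoptions(precision=4,suppress=True)
s=observe(); print(s['position'],s['tcp_rot'],s['wrist_force'])
snap('side','s1.png')
a=np.load('pics/top0.npz')['p']; g=cv2.cvtColor(a,cv2.COLOR_RGB2GRAY)
for nm,(x0,x1,y0,y1),z in(('block',(272,368,262,300),.035),('case',(392,488,272,320),.03)):
    q=cv2.resize(g[y0:y1,x0:x1],None,fx=8,fy=8,interpolation=cv2.INTER_CUBIC); q=cv2.createCLAHE(4,(2,2)).apply(q)
    c=cv2.HoughCircles(q,cv2.HOUGH_GRADIENT,1,120,param1=80,param2=18,minRadius=42,maxRadius=66)
    for u,v,r in sorted(c[0].tolist()) if c is not None else []: print(nm,round(r/8,1),u/8+x0-.44,v/8+y0-.44,ray('top',[[u/8+x0-.44,v/8+y0-.44]],z)[0])
E
```

```text
time: 0.9
position: [0.4168, 0.2836, 0.2051]
tcp_rot: [[-0.591, 0.807, -0.0], [0.807, 0.591, -0.001], [-0.0, -0.001, -1.0]]
wrist_force: [0.2, 0.2, -0.4]
gripper_width: 0.0458
gripper_force: 0.0
time: 1.5
position: [0.5057, 0.2347, 0.1007]
tcp_rot: [[-0.152, 0.988, 0.0], [0.988, 0.152, 0.0], [0.0, 0.0, -1.0]]
wrist_force: [0.3, -0.8, 0.2]
gripper_width: 0.0461
gripper_force: 0.0
[0.5057 0.2347 0.1007] [[-0.1516  0.9884  0.0004]
 [ 0.9884  0.1516  0.0004]
 [ 0.0003  0.0004 -1.    ]] [ 0.33   -0.8127  0.1659]
block 7.6 288.2475 280.3725 [0.5244 0.0604 0.035 ]
block 7.6 308.4975 282.4975 [0.5202 0.0124 0.035 ]
block 7.9 328.8725 284.7475 [ 0.5158 -0.0358  0.035 ]
block 7.8 348.8725 286.9975 [ 0.5113 -0.083   0.035 ]
case 6.3 403.1225 297.4975 [ 0.4889 -0.2121  0.03  ]
case 5.8 422.3725 301.1225 [ 0.4809 -0.2579  0.03  ]
```

```bash
python3 -m crank '{"dp":[[0,-0.004,-0.12],[0,-0.004,-0.2],[0,-0.004,-0.23],[0,-0.004,-0.23],[0,-0.004,-0.23]],"rot":[[0,0,0],[0,0,0],[0,0,0],[0,0,0],[0,0,0]],"fingers":[46,46,46,46,46]}'
python3 -m crank '{"dp":[[0,0,0],[0,0,0],[0,0,0],[0,0,0],[0,0,0],[0,0,0]],"rot":[[0,0,0],[0,0,0],[0,0,0],[0,0,0],[0,0,0],[0,0,0]],"fingers":[15,15,15,15,15,15]}' 25
python3 - <<'E'
from h import *
snap('side','s2.png')
E
```

```text
time: 2.05
position: [0.5068, 0.2331, 0.0331]
tcp_rot: [[-0.15, 0.989, 0.003], [0.989, 0.15, 0.001], [0.0, 0.003, -1.0]]
wrist_force: [0.1, -0.1, -0.2]
gripper_width: 0.0461
gripper_force: 0.0
time: 2.65
position: [0.5065, 0.2326, 0.0322]
tcp_rot: [[-0.15, 0.989, 0.001], [0.989, 0.15, 0.0], [0.0, 0.001, -1.0]]
wrist_force: [-0.8, -0.0, 6.1]
gripper_width: 0.0242
gripper_force: 25.0
```

View pics/s2.png

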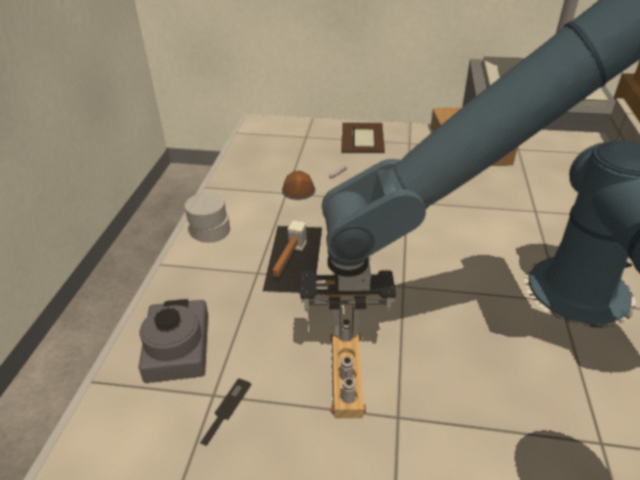

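The gripper holds the first cartridge, 24 mm wide between the pads at about (346,325). Nothing else has moved.

```bash
python3 -m crank '{"dp":[[0,0,0.15],[0,0,0.3],[0,0,0.3],[0,0,0.3]],"rot":[[0,0,0],[0,0,0],[0,0,0],[0,0,0]],"fingers":[15,15,15,15]}' 25
python3 -m crank '{"dp":[[0.03,-0.89,0],[0.03,-0.89,0],[0.03,-0.89,0],[0.03,-0.89,0],[0.03,-0.89,0],[0.03,-0.89,0],[0.03,-0.89,0],[0.03,-0.89,0]],"rot":[[0,0,-0.46],[0,0,-0.46],[0,0,-0.46],[0,0,-0.46],[0,0,-0.46],[0,0,-0.46],[0,0,-0.46],[0,0,-0.46]],"fingers":[15,15,15,15,15,15,15,15]}' 25
python3 -m crank '{"dp":[[0,0,0],[0,0,0]],"rot":[[0,0,0],[0,0,0]],"fingers":[15,15]}' 25
python3 - <<'E'
from h import *
p,d=snap('side','s3.png')
q=p[200:340,260:440]; cv2.imwrite('pics/s3c.png',cv2.resize(q[...,::-1],None,fx=4,fy=4,interpolation=cv2.INTER_CUBIC))
E
```

```text
time: 3.1
position: [0.5062, 0.2326, 0.122]
tcp_rot: [[-0.15, 0.989, 0.002], [0.989, 0.15, 0.0], [0.0, 0.002, -1.0]]
wrist_force: [-0.6, -0.8, -0.9]
gripper_width: 0.0243
gripper_force: 24.8
time: 3.9
position: [0.5135, -0.0339, 0.1196]
tcp_rot: [[0.091, 0.996, -0.003], [0.996, -0.091, 0.001], [0.001, -0.004, -1.0]]
wrist_force: [0.5, 0.9, -0.8]
gripper_width: 0.0246
gripper_force: 24.8
time: 4.1
position: [0.5145, -0.0332, 0.1209]
tcp_rot: [[0.089, 0.996, -0.001], [0.996, -0.089, 0.0], [0.0, -0.001, -1.0]]
wrist_force: [0.7, -0.1, 0.1]
gripper_width: 0.0244
gripper_force: 24.8
```

View pics/s3c.png

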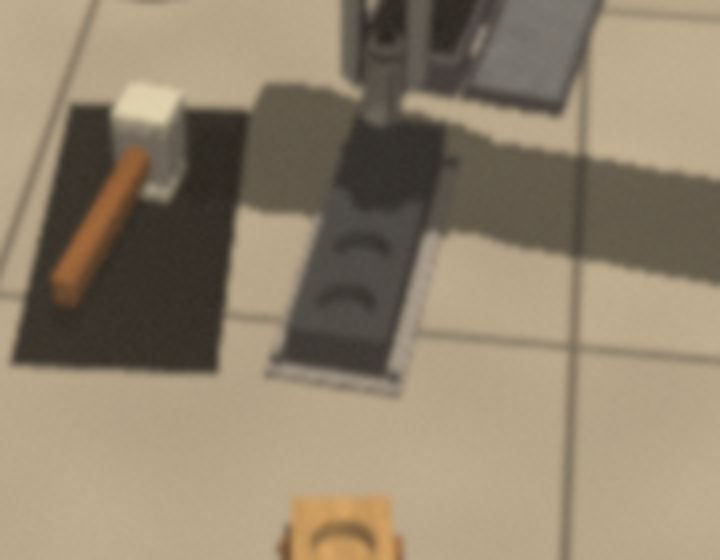

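The cartridge hangs upright over the block at about (382,105) in the crop, so I set it down.

```bash
python3 -m crank '{"dp":[[0.004,-0.008,-0.08],[0.004,-0.008,-0.16],[0.004,-0.008,-0.21],[0.004,-0.008,-0.24],[0.004,-0.008,-0.26],[0.004,-0.008,-0.26],[0.004,-0.008,-0.26]],"rot":[[0,0,0],[0,0,0],[0,0,0],[0,0,0],[0,0,0],[0,0,0],[0,0,0]],"fingers":[15,15,15,15,15,15,15]}' 25
python3 -m crank '{"dp":[[0,0,0],[0,0,0],[0,0,0],[0,0,0],[0,0,0.1],[0,0,0.26],[0,0,0.26],[0,0,0.26]],"rot":[[0,0,0],[0,0,0],[0,0,0],[0,0,0],[0,0,0],[0,0,0],[0,0,0],[0,0,0]],"fingers":[46,46,46,46,46,46,46,46]}' 25
python3 - <<'E'
from h import *
p,d=snap('top'); rects('top',d,.052,.085,box=(.4,.75,-.25,.45))
p,d=snap('side'); rects('side',d,.052,.085,box=(.4,.75,-.25,.45))
E
```

```text
time: 4.85
position: [0.5167, -0.0369, 0.0442]
tcp_rot: [[0.09, 0.996, 0.001], [0.996, -0.09, -0.0], [-0.0, 0.001, -1.0]]
wrist_force: [-0.1, -0.7, -0.3]
gripper_width: 0.0247
gripper_force: 24.8
time: 5.65
position: [0.517, -0.0372, 0.1228]
tcp_rot: [[0.091, 0.996, 0.003], [0.996, -0.091, -0.001], [-0.001, 0.003, -1.0]]
wrist_force: [0.1, 0.4, -0.1]
gripper_width: 0.0461
gripper_force: 0.0
1 159 [344.5 218.9] [668.4 -70. ] [36.4 27.6] 80.8 66.8
2 99 [173.8 289.7] [493.3 326.8] [24.1 22.7] 47.4 63.0
3 81 [153.7 293. ] [485.2 374.4] [21.7 21.2] 85.1 63.8
1 195 [296.5 227.5] [660.4 -68.5] [39.3 36.7] 81.8 64.5
2 104 [353.6 239.7] [514.5 -33.9] [22.7 22. ] 35.2 65.4
3 141 [346.7 363.1] [491.6 329.6] [24.1 21. ] 61.7 62.4
4 154 [348.6 384.6] [483.3 376.8] [23.  23.2] 44.4 62.3
```

```bash
python3 -m crank '{"dp":[[-0.08,1,0],[-0.08,1,0],[-0.08,1,0],[-0.08,1,0],[-0.08,1,0],[-0.08,1,0],[-0.08,1,0],[-0.08,1,0]],"rot":[[0,0,0.46],[0,0,0.46],[0,0,0.46],[0,0,0.46],[0,0,0.46],[0,0,0.46],[0,0,0.46],[0,0,0.46]],"fingers":[46,46,46,46,46,46,46,46]}' 25
python3 -m crank '{"dp":[[0,0.218,0],[0,0.218,0],[0,0.218,-0.05],[0,0.218,-0.1],[0,0.218,-0.1],[0,0.218,-0.1]],"rot":[[0,0,0],[0,0,0],[0,0,0],[0,0,0],[0,0,0],[0,0,0]],"fingers":[46,46,46,46,46,46]}' 25
```

```text
time: 6.55
position: [0.4906, 0.2636, 0.1196]
tcp_rot: [[-0.152, 0.988, -0.003], [0.988, 0.152, -0.001], [-0.001, -0.003, -1.0]]
wrist_force: [-0.4, -0.6, -0.1]
gripper_width: 0.0461
gripper_force: 0.0
time: 7.15
position: [0.4915, 0.3269, 0.0901]
tcp_rot: [[-0.148, 0.989, -0.002], [0.989, 0.148, -0.001], [-0.001, -0.003, -1.0]]
wrist_force: [-0.1, -0.5, 0.0]
gripper_width: 0.0461
gripper_force: 0.0
```

```bash
python3 -m crank '{"dp":[[0,0.004,-0.1],[0,0.004,-0.17],[0,0.004,-0.195],[0,0.004,-0.195],[0,0.004,-0.195],[0,0.004,-0.195]],"rot":[[0,0,0],[0,0,0],[0,0,0],[0,0,0],[0,0,0],[0,0,0]],"fingers":[46,46,46,46,46,46]}' 25
python3 -m crank '{"dp":[[0,0,0],[0,0,0],[0,0,0],[0,0,0],[0,0,0],[0,0,0]],"rot":[[0,0,0],[0,0,0],[0,0,0],[0,0,0],[0,0,0],[0,0,0]],"fingers":[15,15,15,15,15,15]}' 25
python3 -m crank '{"dp":[[0,0,0.15],[0,0,0.3],[0,0,0.3],[0,0,0.3]],"rot":[[0,0,0],[0,0,0],[0,0,0],[0,0,0]],"fingers":[15,15,15,15]}' 25
python3 -m crank '{"dp":[[0.09,-1,0],[0.09,-1,0],[0.09,-1,0],[0.09,-1,0],[0.09,-1,0],[0.09,-1,0],[0.09,-1,0],[0.09,-1,0]],"rot":[[0,0,-0.46],[0,0,-0.46],[0,0,-0.46],[0,0,-0.46],[0,0,-0.46],[0,0,-0.46],[0,0,-0.46],[0,0,-0.46]],"fingers":[15,15,15,15,15,15,15,15]}' 25
python3 -m crank '{"dp":[[0,-0.05,0],[0,-0.05,0],[0,-0.05,0],[0,-0.05,0]],"rot":[[0,0,0],[0,0,0],[0,0,0],[0,0,0]],"fingers":[15,15,15,15]}' 25
```

```text
time: 7.75
position: [0.4932, 0.3301, 0.0345]
tcp_rot: [[-0.149, 0.989, 0.002], [0.989, 0.149, 0.001], [0.001, 0.003, -1.0]]
wrist_force: [0.9, 0.4, -0.5]
gripper_width: 0.0457
gripper_force: 0.0
time: 8.35
position: [0.4923, 0.3299, 0.0333]
tcp_rot: [[-0.15, 0.989, 0.001], [0.989, 0.15, 0.0], [0.0, 0.001, -1.0]]
wrist_force: [-0.5, -0.5, 2.5]
gripper_width: 0.0245
gripper_force: 25.0
time: 8.75
position: [0.4925, 0.3299, 0.1237]
tcp_rot: [[-0.15, 0.989, 0.002], [0.989, 0.15, 0.001], [0.0, 0.002, -1.0]]
wrist_force: [-0.4, 0.1, -1.2]
gripper_width: 0.0244
gripper_force: 24.9
time: 9.55
position: [0.5177, 0.0291, 0.1209]
tcp_rot: [[0.093, 0.996, -0.004], [0.996, -0.093, 0.001], [0.001, -0.004, -1.0]]
wrist_force: [0.6, 0.3, -1.0]
gripper_width: 0.0245
gripper_force: 24.9
time: 9.95
position: [0.5189, 0.0155, 0.1228]
tcp_rot: [[0.089, 0.996, -0.0], [0.996, -0.089, 0.0], [0.0, -0.0, -1.0]]
wrist_force: [-0.2, -0.1, -0.3]
gripper_width: 0.0249
gripper_force: 24.9
```

```bash
python3 -m crank '{"dp":[[0.004,-0.006,-0.08],[0.004,-0.006,-0.16],[0.004,-0.006,-0.21],[0.004,-0.006,-0.24],[0.004,-0.006,-0.265],[0.004,-0.006,-0.265],[0.004,-0.006,-0.265]],"rot":[[0,0,0],[0,0,0],[0,0,0],[0,0,0],[0,0,0],[0,0,0],[0,0,0]],"fingers":[15,15,15,15,15,15,15]}' 25
python3 -m crank '{"dp":[[0,0,0],[0,0,0],[0,0,0],[0,0,0],[0,0,0.1],[0,0,0.26],[0,0,0.26],[0,0,0.26]],"rot":[[0,0,0],[0,0,0],[0,0,0],[0,0,0],[0,0,0],[0,0,0],[0,0,0],[0,0,0]],"fingers":[46,46,46,46,46,46,46,46]}' 25
python3 -m crank '{"dp":[[-0.12,1,0],[-0.12,1,0],[-0.12,1,0],[-0.12,1,0],[-0.12,1,0],[-0.12,1,0],[-0.12,1,0],[-0.12,1,0]],"rot":[[0,0,0.46],[0,0,0.46],[0,0,0.46],[0,0,0.46],[0,0,0.46],[0,0,0.46],[0,0,0.46],[0,0,0.46]],"fingers":[46,46,46,46,46,46,46,46]}' 25
python3 -m crank '{"dp":[[0,0.205,0],[0,0.205,0],[0,0.205,-0.05],[0,0.205,-0.1],[0,0.205,-0.1],[0,0.205,-0.1]],"rot":[[0,0,0],[0,0,0],[0,0,0],[0,0,0],[0,0,0],[0,0,0]],"fingers":[46,46,46,46,46,46]}' 25
```

```text
time: 10.65
position: [0.5208, 0.0129, 0.0441]
tcp_rot: [[0.09, 0.996, 0.001], [0.996, -0.09, -0.0], [-0.0, 0.001, -1.0]]
wrist_force: [1.1, 0.3, -0.8]
gripper_width: 0.0247
gripper_force: 24.9
time: 11.45
position: [0.5212, 0.0127, 0.1228]
tcp_rot: [[0.091, 0.996, 0.003], [0.996, -0.091, -0.001], [-0.0, 0.003, -1.0]]
wrist_force: [-0.7, -0.8, -0.3]
gripper_width: 0.046
gripper_force: 0.0
time: 12.25
position: [0.4828, 0.3133, 0.1195]
tcp_rot: [[-0.152, 0.988, -0.003], [0.988, 0.152, -0.002], [-0.001, -0.003, -1.0]]
wrist_force: [-0.3, -0.3, 0.2]
gripper_width: 0.0459
gripper_force: 0.0
time: 12.85
position: [0.4838, 0.3728, 0.0901]
tcp_rot: [[-0.148, 0.989, -0.002], [0.989, 0.148, -0.001], [-0.001, -0.003, -1.0]]
wrist_force: [0.7, 1.3, 1.5]
gripper_width: 0.0459
gripper_force: 0.0
```

```bash
python3 -m crank '{"dp":[[0,0.004,-0.1],[0,0.004,-0.17],[0,0.004,-0.2],[0,0.004,-0.2],[0,0.004,-0.2],[0,0.004,-0.2]],"rot":[[0,0,0],[0,0,0],[0,0,0],[0,0,0],[0,0,0],[0,0,0]],"fingers":[46,46,46,46,46,46]}' 25
python3 -m crank '{"dp":[[0,0,0],[0,0,0],[0,0,0],[0,0,0],[0,0,0],[0,0,0]],"rot":[[0,0,0],[0,0,0],[0,0,0],[0,0,0],[0,0,0],[0,0,0]],"fingers":[15,15,15,15,15,15]}' 25
python3 -m crank '{"dp":[[0,0,0.15],[0,0,0.3],[0,0,0.3],[0,0,0.3]],"rot":[[0,0,0],[0,0,0],[0,0,0],[0,0,0]],"fingers":[15,15,15,15]}' 25
python3 -m crank '{"dp":[[0.13,-1,0],[0.13,-1,0],[0.13,-1,0],[0.13,-1,0],[0.13,-1,0],[0.13,-1,0],[0.13,-1,0],[0.13,-1,0]],"rot":[[0,0,-0.46],[0,0,-0.46],[0,0,-0.46],[0,0,-0.46],[0,0,-0.46],[0,0,-0.46],[0,0,-0.46],[0,0,-0.46]],"fingers":[15,15,15,15,15,15,15,15]}' 25
python3 -m crank '{"dp":[[0,-0.05,0],[0,-0.05,0],[0,-0.05,0],[0,-0.05,0]],"rot":[[0,0,0],[0,0,0],[0,0,0],[0,0,0]],"fingers":[15,15,15,15]}' 25
```

```text
time: 13.45
position: [0.4854, 0.3761, 0.0331]
tcp_rot: [[-0.149, 0.989, 0.002], [0.989, 0.149, 0.001], [0.001, 0.003, -1.0]]
wrist_force: [0.7, 0.3, 0.1]
gripper_width: 0.0459
gripper_force: 0.0
time: 14.05
position: [0.4845, 0.3757, 0.0318]
tcp_rot: [[-0.15, 0.989, 0.0], [0.989, 0.15, 0.0], [0.0, 0.0, -1.0]]
wrist_force: [-0.7, -0.5, 3.7]
gripper_width: 0.0245
gripper_force: 25.0
time: 14.45
position: [0.4847, 0.3758, 0.1223]
tcp_rot: [[-0.15, 0.989, 0.002], [0.989, 0.15, 0.001], [0.001, 0.002, -1.0]]
wrist_force: [-0.2, 0.0, -0.2]
gripper_width: 0.0249
gripper_force: 24.6
time: 15.25
position: [0.5219, 0.0749, 0.1194]
tcp_rot: [[0.093, 0.996, -0.004], [0.996, -0.093, 0.001], [0.0, -0.004, -1.0]]
wrist_force: [-0.4, -1.0, -0.7]
gripper_width: 0.0244
gripper_force: 24.6
time: 15.65
position: [0.5231, 0.0614, 0.1214]
tcp_rot: [[0.089, 0.996, -0.0], [0.996, -0.089, 0.0], [0.0, -0.0, -1.0]]
wrist_force: [0.6, 0.1, -0.3]
gripper_width: 0.0248
gripper_force: 24.6
```

```bash
python3 -m crank '{"dp":[[0.003,-0.001,-0.08],[0.003,-0.001,-0.16],[0.003,-0.001,-0.21],[0.003,-0.001,-0.24],[0.003,-0.001,-0.265],[0.003,-0.001,-0.265],[0.003,-0.001,-0.265]],"rot":[[0,0,0],[0,0,0],[0,0,0],[0,0,0],[0,0,0],[0,0,0],[0,0,0]],"fingers":[15,15,15,15,15,15,15]}' 25
python3 -m crank '{"dp":[[0,0,0],[0,0,0],[0,0,0],[0,0,0],[0,0,0.1],[0,0,0.27],[0,0,0.27],[0,0,0.27]],"rot":[[0,0,0],[0,0,0],[0,0,0],[0,0,0],[0,0,0],[0,0,0],[0,0,0],[0,0,0]],"fingers":[46,46,46,46,46,46,46,46]}' 25
python3 -m crank '{"dp":[[0,0.7,0.1],[0,0.7,0.1],[0,0.7,0.1],[0,0.7,0.1],[0,0.7,0.1],[0,0.7,0.1]],"rot":[[0,0,0],[0,0,0],[0,0,0],[0,0,0],[0,0,0],[0,0,0]],"fingers":[46,46,46,46,46,46]}' 25
python3 - <<'E'
from h import *
for n in('top','side'):
    p,d=snap(n,n+'4.png'); np.savez('pics/%s4.npz'%n,p=p,d=d)
    print(n); rects(n,d,.052,.085,box=(.4,.75,-.25,.15)); rects(n,d,.036,.052,box=(.55,.75,-.25,.15))
a=cv2.resize(cv2.imread('pics/top4.png')[190:330,250:390],None,fx=3,fy=3,interpolation=cv2.INTER_CUBIC)
b=cv2.resize(cv2.imread('pics/side4.png')[200:305,250:390][:,:125],None,fx=3,fy=4,interpolation=cv2.INTER_CUBIC)
cv2.imwrite('pics/v4.png',np.hstack([a,b]))
E
```

```text
time: 16.35
position: [0.5247, 0.0603, 0.0426]
tcp_rot: [[0.091, 0.996, 0.001], [0.996, -0.091, -0.0], [0.0, 0.001, -1.0]]
wrist_force: [-0.4, -0.1, -0.1]
gripper_width: 0.0247
gripper_force: 24.8
time: 17.15
position: [0.5253, 0.0602, 0.1245]
tcp_rot: [[0.091, 0.996, 0.003], [0.996, -0.091, -0.0], [-0.0, 0.003, -1.0]]
wrist_force: [-0.6, 0.4, -0.8]
gripper_width: 0.0461
gripper_force: 0.0
time: 17.75
position: [0.5231, 0.2714, 0.1514]
tcp_rot: [[0.088, 0.996, -0.002], [0.996, -0.088, -0.001], [-0.001, -0.002, -1.0]]
wrist_force: [0.2, -0.7, 1.8]
gripper_width: 0.0458
gripper_force: 0.0
top
1 241 [344.3 221.7] [663.8 -69.5] [36.  36.9] 82.5 66.8
2 93 [287.8 278.2] [525.3  60.1] [21.2 22.2] 87.8 72.0
3 95 [308.9 280.1] [521.   10.6] [22.5 23.1] 33.5 72.0
4 97 [329.7 282. ] [518.7 -37.5] [23.8 22.3] 64.6 71.2
1 368 [310.7 218.1] [676.6  11.9] [128.7  17.5] 81.0 45.2
2 15 [352.7 225. ] [659.6 -91. ] [ 6.4 16. ] 81.0 41.6
3 26 [343.  230.4] [646.3 -67.2] [34.2  3.3] 81.0 45.1
side
1 106 [296.5 225. ] [661.  -70.7] [42.7 30.7] 11.7 65.4
2 30 [343.4 263.6] [530.6  65.6] [ 9.8 19.1] 51.0 70.8
2 113 [278.8 265. ] [679.5  53. ] [51.1 18.3] 76.9 43.2
```

View pics/v4.png

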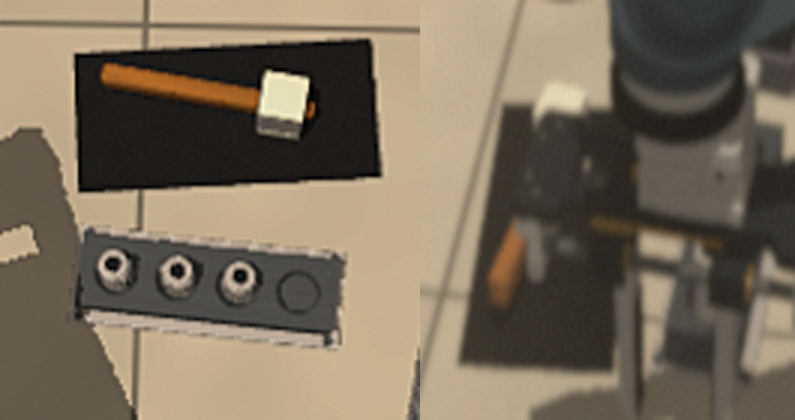

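All three cartridges stand in the block at about (113,268), (178,272) and (240,278) in the crop. Their cap tops read 72 mm, which means fully down with the caps still proud. The mallet is unmoved, so I go to its handle.

```bash
python3 -m crank '{"dp":[[0.485,-1,-0.1],[0.485,-1,-0.1],[0.485,-1,-0.1],[0.485,-1,-0.1],[0.485,-1,-0.1],[0.485,-1,-0.1],[0.485,-1,-0.1],[0.485,-1,-0.1]],"rot":[[0,0,-0.14],[0,0,-0.14],[0,0,-0.14],[0,0,-0.14],[0,0,-0.14],[0,0,-0.14],[0,0,-0.14],[0,0,-0.14]],"fingers":[46,46,46,46,46,46,46,46]}' 25
python3 -m crank '{"dp":[[0,0,-0.1],[0,0,-0.1],[0,0,-0.1],[0,0,-0.1]],"rot":[[0,0,0],[0,0,0],[0,0,0],[0,0,0]],"fingers":[46,46,46,46]}' 25
python3 - <<'E'
from h import *
for n in('top','side'):
    p,d=snap(n); print(n); rects(n,d,.052,.085,box=(.55,.75,-.25,.15)); rects(n,d,.036,.052,box=(.55,.75,-.25,.15))
E
```

```text
time: 18.65
position: [0.6695, -0.0362, 0.1215]
tcp_rot: [[0.171, 0.985, -0.002], [0.985, -0.171, -0.001], [-0.001, -0.001, -1.0]]
wrist_force: [-0.1, 0.5, 0.5]
gripper_width: 0.0461
gripper_force: 0.0
time: 19.05
position: [0.6698, -0.0296, 0.0941]
tcp_rot: [[0.163, 0.987, 0.001], [0.987, -0.163, -0.0], [-0.0, 0.001, -1.0]]
wrist_force: [-0.1, 0.6, 0.6]
gripper_width: 0.0459
gripper_force: 0.0
top
1 16 [352.8 225.1] [660.2 -91.3] [ 6.8 14.7] 81.2 41.1
side
1 159 [295.6 228.2] [660.7 -68. ] [38.3 37.8] 83.3 63.9
1 357 [287.4 250.5] [674.9  -2.2] [161.5  35.3] 76.4 43.5
```

```bash
python3 -m crank '{"dp":[[0,0,-0.1],[0,0,-0.2],[0,0,-0.26],[0,0,-0.26],[0,0,-0.26],[0,0,-0.26]],"rot":[[0,0,0],[0,0,0],[0,0,0],[0,0,0],[0,0,0],[0,0,0]],"fingers":[46,46,46,46,46,46]}' 25
python3 -m crank '{"dp":[[0,0,0],[0,0,0],[0,0,0],[0,0,0],[0,0,0],[0,0,0]],"rot":[[0,0,0],[0,0,0],[0,0,0],[0,0,0],[0,0,0],[0,0,0]],"fingers":[5,5,5,5,5,5]}' 60
python3 -m crank '{"dp":[[0,0,0.1],[0,0,0.2],[0,0,0.35],[0,0,0.35],[0,0,0.35],[0,0,0.35]],"rot":[[0,0,0],[0,0,0],[0,0,0],[0,0,0],[0,0,0],[0,0,0]],"fingers":[5,5,5,5,5,5]}' 60
python3 - <<'E'
from h import *
for n in('top','side'):
    p,d=snap(n,n+'5.png'); np.savez('pics/%s5.npz'%n,p=p,d=d)
    print(n); rects(n,d,.135,.19,box=(.55,.75,-.25,.0))
a=cv2.resize(cv2.imread('pics/side5.png')[170:310,230:390],None,fx=4,fy=4,interpolation=cv2.INTER_CUBIC)
cv2.imwrite('pics/v5.png',a)
E
```

```text
time: 19.75
position: [0.6712, -0.03, 0.0171]
tcp_rot: [[0.163, 0.987, 0.003], [0.987, -0.163, -0.001], [-0.0, 0.003, -1.0]]
wrist_force: [0.3, -1.1, -0.3]
gripper_width: 0.0456
gripper_force: 0.0
time: 20.35
position: [0.6697, -0.0297, 0.0152]
tcp_rot: [[0.163, 0.987, -0.0], [0.987, -0.163, -0.0], [-0.0, -0.0, -1.0]]
wrist_force: [-1.2, 0.6, 1.9]
gripper_width: 0.0154
gripper_force: 60.0
time: 20.95
position: [0.6679, -0.0293, 0.1172]
tcp_rot: [[0.163, 0.987, -0.004], [0.987, -0.163, 0.001], [0.0, -0.004, -1.0]]
wrist_force: [0.0, -0.3, -3.0]
gripper_width: 0.0156
gripper_force: 60.0
top
1 42 [354.4 214.8] [653.3 -89.1] [ 9.5 32.3] 76.5 146.5
side
1 524 [291.5 202. ] [664.2 -42.4] [86.5 41.8] 82.4 157.2
```

View pics/v5.png

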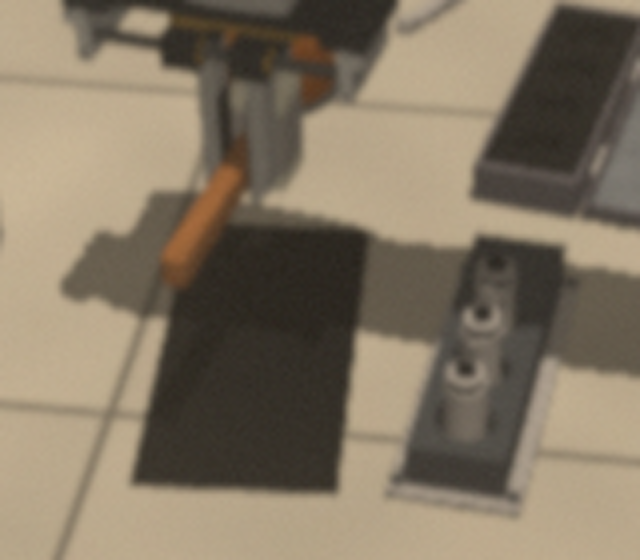

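The mallet is held level at (240,165) in the crop, with its head hidden behind the fingers. The cartridges are untouched, so I move the head over the first cap.

```bash
python3 -m crank '{"dp":[[-0.455,0.43,0.03],[-0.455,0.43,0.03],[-0.455,0.43,0.03],[-0.455,0.43,0.03],[-0.455,0.43,0.03],[-0.455,0.43,0.03],[-0.455,0.43,0.03],[-0.455,0.43,0.03]],"rot":[[0,0,0],[0,0,0],[0,0,0],[0,0,0],[0,0,0],[0,0,0],[0,0,0],[0,0,0]],"fingers":[5,5,5,5,5,5,5,5]}' 60
python3 - <<'E'
from h import *
for n in('top','side'):
    p,d=snap(n,n+'6.png'); np.savez('pics/%s6.npz'%n,p=p,d=d)
    print(n); rects(n,d,.14,.19,box=(.45,.6,-.1,.09))
    C=cloud(n,d); m=(C[...,2]>.1)&(C[...,2]<.2)&(C[...,0]>.45)&(C[...,0]<.6)&(C[...,1]<.085)&(C[...,1]>.0)&(p.min(-1)>120)
    P=C[m]; print(m.sum(),np.percentile(P,[2,50,98],axis=0) if m.sum() else '')
a=cv2.resize(cv2.imread('pics/side6.png')[190:310,260:420],None,fx=4,fy=4,interpolation=cv2.INTER_CUBIC)
cv2.imwrite('pics/v6.png',a)
E
```

```text
time: 21.85
position: [0.5339, 0.0984, 0.1287]
tcp_rot: [[0.165, 0.986, -0.0], [0.986, -0.165, -0.0], [-0.0, -0.0, -1.0]]
wrist_force: [1.0, -0.4, -3.0]
gripper_width: 0.0154
gripper_force: 60.0
top
1 203 [290.3 270.7] [525.3  45.7] [24.7 40.4] 80.4 179.9
2 [[0.52735886 0.04132235 0.1796647 ]
 [0.52825295 0.0413341  0.18037228]
 [0.52914703 0.04134584 0.18107986]]
side
1 85 [340.6 230.7] [535.7  70.8] [10.7 39.4] 7.2 171.1
2 69 [353.3 232.8] [508.9  67.3] [30.7  3.2] 77.8 161.9
0
```

View pics/v6.png

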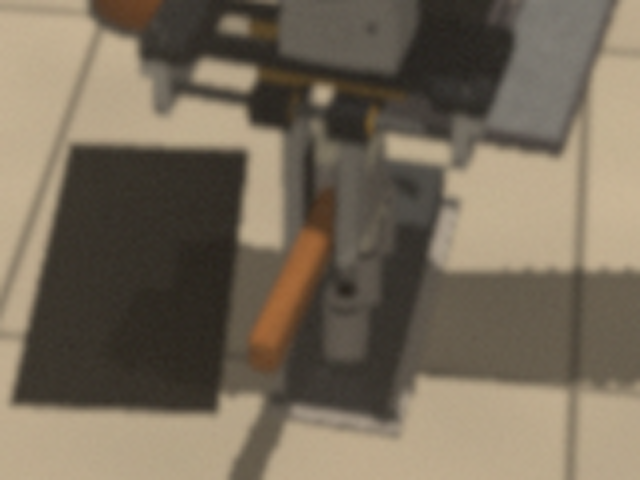

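```bash
python3 -m crank '{"dp":[[0,0,-0.06],[0,0,-0.12],[0,0,-0.12],[0,0,-0.12],[0,0,-0.12]],"rot":[[0,0,0],[0,0,0],[0,0,0],[0,0,0],[0,0,0]],"fingers":[5,5,5,5,5]}' 60
python3 -m crank '{"dp":[[0,0,-0.03],[0,0,-0.03]],"rot":[[0,0,0],[0,0,0]],"fingers":[5,5]}' 60
python3 -m crank '{"dp":[[0,0,0],[0,0,0]],"rot":[[0,0,0],[0,0,0]],"fingers":[5,5]}' 60
```

```text
time: 22.45
position: [0.5341, 0.0991, 0.094]
tcp_rot: [[0.164, 0.987, 0.002], [0.987, -0.164, -0.0], [0.0, 0.002, -1.0]]
wrist_force: [0.6, -0.2, -2.5]
gripper_width: 0.0154
gripper_force: 60.0
time: 22.65
position: [0.5343, 0.0992, 0.0848]
tcp_rot: [[0.163, 0.987, 0.003], [0.987, -0.163, -0.0], [0.0, 0.003, -1.0]]
wrist_force: [0.8, -0.7, 0.2]
gripper_width: 0.0157
gripper_force: 60.0
time: 22.85
position: [0.5339, 0.0993, 0.0847]
tcp_rot: [[0.163, 0.987, 0.002], [0.987, -0.163, -0.0], [0.0, 0.002, -1.0]]
wrist_force: [1.3, -0.3, 1.4]
gripper_width: 0.0157
gripper_force: 60.0
```

```bash
python3 -m crank '{"dp":[[0,0,0.05],[0,0,0.05],[0,0,-0.015],[0,0,-0.015],[0,0,0.05],[0,0,0.05],[0,0,-0.015],[0,0,-0.015]],"rot":[[0,0,0],[0,0,0],[0,0,0],[0,0,0],[0,0,0],[0,0,0],[0,0,0],[0,0,0]],"fingers":[5,5,5,5,5,5,5,5]}' 60
python3 - <<'E'
from h import *
for n in('top',):
    p,d=snap(n,n+'7.png')
    print(n); rects(n,d,.11,.16,box=(.45,.6,-.1,.09))
    C=cloud(n,d); m=(C[...,2]>.09)&(C[...,2]<.16)&(C[...,0]>.51)&(C[...,0]<.54)&(C[...,1]<.075)&(C[...,1]>.03)
    P=C[m]; A=np.c_[P[:,:2],np.ones(len(P))]; m2=P[:,2]>P[:,2].max()-.02; print(np.linalg.lstsq(A[m2],P[m2,2],rcond=None)[0], np.median(P[m2],0),m2.sum())
E
```

```text
time: 23.65
position: [0.5334, 0.0995, 0.0791]
tcp_rot: [[0.163, 0.987, 0.001], [0.987, -0.163, 0.0], [0.0, 0.001, -1.0]]
wrist_force: [0.4, 0.1, -0.4]
gripper_width: 0.0155
gripper_force: 60.0
top
1 153 [291.  273.8] [525.9  46.5] [21.6 39.1] 85.1 134.7
[0.05322319 0.30187877 0.09138951] [0.52581209 0.04993628 0.13509869] 97
```

```bash
python3 -m crank '{"dp":[[0,0,0.15],[0,0,0.2],[0,0.35,0.2],[0,0.35,0.2],[0,0.35,0.2],[0,0.35,0.2]],"rot":[[0,0,0],[0,0,0],[0,0,0],[0,0,0],[0,0,0],[0,0,0]],"fingers":[5,5,5,5,5,5]}' 60
python3 - <<'E'
from h import *
p,d=snap('top','top8.png')
rects('top',d,.052,.085,box=(.4,.6,-.25,.15)); C=cloud('top',d)
for x,y in((.525,.060),(.5205,.0115),(.5165,-.0365)):
    m=(np.hypot(C[...,0]-x,C[...,1]-y)<.011)&(C[...,2]>.05); print(np.sort(C[m][:,2]*1000).round(1)[::4])
p2,d2=snap('side','side8.png')
a=cv2.resize(cv2.imread('pics/side8.png')[200:320,260:420],None,fx=2.5,fy=4,interpolation=cv2.INTER_CUBIC)
b=cv2.resize(cv2.imread('pics/top8.png')[220:320,230:330],None,fx=4,fy=4.8,interpolation=cv2.INTER_CUBIC)
cv2.imwrite('pics/v8.png',np.hstack([a,b]))
E
```

```text
time: 24.3
position: [0.5325, 0.2053, 0.1387]
tcp_rot: [[0.161, 0.987, -0.001], [0.987, -0.161, -0.0], [-0.001, -0.001, -1.0]]
wrist_force: [-0.4, -0.2, -2.4]
gripper_width: 0.0156
gripper_force: 60.0
1 95 [287.9 278.2] [526.1  59.4] [23.1 22.9] 1.0 67.1
2 95 [308.9 280.1] [521.6  10.9] [22.4 22.8] 39.3 71.6
3 98 [329.7 282.1] [517.3 -37.3] [22.7 23.7] 43.2 72.1
[52.3 59.9 63.2 64.2 65.4 65.9 66.3 66.9 67.1 67.4 67.7 67.9 68.4 69.
 69.5 70.  70.6 71.5 72.1 73.9]
[58.3 63.2 68.2 68.7 70.4 70.7 71.4 71.6 71.9 72.3 72.8 73.  73.9 74.4
 74.8 75.4 76.  76.6 79. ]
[53.6 62.1 63.4 65.9 68.6 70.2 70.8 71.5 72.1 72.3 72.8 73.2 73.5 73.8
 74.3 75.1 75.9 76.7 77.5 80.1]
```

View pics/v8.png

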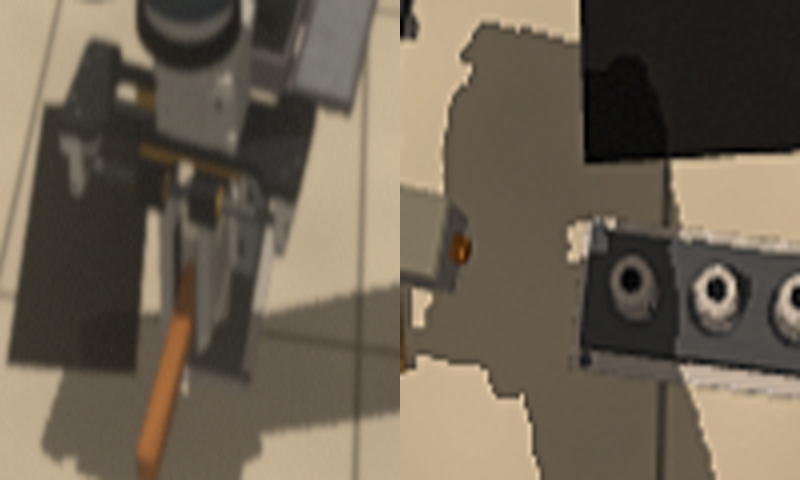

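The first cap dropped from 72.0 to 67.1 mm, so it is home to within the noise. I give it two slightly deeper taps to be sure, then do the next cap.

```bash
python3 -m crank '{"dp":[[0,-0.35,0],[0,-0.35,0],[0,-0.35,-0.1],[0,-0.35,-0.14],[0,-0.35,-0.21],[0,-0.35,-0.21],[0,-0.35,-0.14],[0,-0.35,-0.14]],"rot":[[0,0,0],[0,0,0],[0,0,0],[0,0,0],[0,0,0],[0,0,0],[0,0,0],[0,0,0]],"fingers":[5,5,5,5,5,5,5,5]}' 60
python3 -m crank '{"dp":[[0,0,-0.07],[0,0,-0.07]],"rot":[[0,0,0],[0,0,0]],"fingers":[5,5]}' 60
python3 -m crank '{"dp":[[0,0,0.1],[0,0,0.1],[-0.013,-0.16,0.1],[-0.013,-0.16,0.1],[-0.013,-0.16,0.1],[-0.013,-0.16,0.1]],"rot":[[0,0,0],[0,0,0],[0,0,0],[0,0,0],[0,0,0],[0,0,0]],"fingers":[5,5,5,5,5,5]}' 60
python3 - <<'E'
from h import *
p,d=snap('top','top9.png'); C=cloud('top',d)
rects('top',d,.052,.085,box=(.4,.6,-.25,.15));rects('top',d,.135,.19,box=(.45,.6,-.1,.045))
E
```

```text
time: 25.2
position: [0.5349, 0.0994, 0.0996]
tcp_rot: [[0.163, 0.987, 0.004], [0.987, -0.163, -0.0], [0.001, 0.004, -1.0]]
wrist_force: [0.4, -0.6, -1.9]
gripper_width: 0.0154
gripper_force: 60.0
time: 25.4
position: [0.5326, 0.0994, 0.0753]
tcp_rot: [[0.163, 0.987, -0.001], [0.987, -0.163, -0.0], [-0.0, -0.001, -1.0]]
wrist_force: [0.2, 0.0, -2.7]
gripper_width: 0.0157
gripper_force: 60.0
time: 26.0
position: [0.5289, 0.0518, 0.1058]
tcp_rot: [[0.163, 0.987, -0.001], [0.987, -0.163, 0.0], [0.0, -0.001, -1.0]]
wrist_force: [-0.6, -0.3, -2.4]
gripper_width: 0.0157
gripper_force: 60.0
1 97 [329.7 282. ] [517.9 -37.3] [22.9 23.1] 46.7 71.4
1 91 [314.2 276.2] [517.6  -5. ] [15.1 35.6] 75.5 148.9
```

```bash
cat >> h.py <<'E'
def handle():
    p,d=snap('side'); C=cloud('side',d); pi=p.astype(int); t=observe()['position']
    m=(pi[...,0]>pi[...,2]*1.9)&(pi[...,0]>60)&(np.hypot(C[...,0]-t[0],C[...,1]-t[1])<.16)&(C[...,2]>t[2]-.06)&(C[...,2]<t[2]+.08)&(C[...,1]>t[1]+.015)
    P=C[m]; s=(P[:,1]-t[1])/.987
    # upper surface: top points per bin
    b=np.arange(.02,.11,.01); X=[];Z=[]
    for a in b:
        k=(s>=a)&(s<a+.01)
        if k.sum()>4: X.append(a+.005);Z.append(np.percentile(P[k,2],85)-t[2])
    f=np.polyfit(X,Z,1); print('handle slope deg',np.degrees(np.arctan(f[0])).round(2),'top at grip rel TCP mm',(f[1]*1000).round(1),m.sum()); return f
E
python3 - <<'E'
from h import *
handle()
p,d=snap('top'); C=cloud('top',d); t=observe()['position']
m=(C[...,2]>t[2])&(C[...,1]<t[1]-.02)&(C[...,1]>t[1]-.09)&(abs(C[...,0]-t[0]+.01)<.04)&(C[...,2]<t[2]+.08)
P=(C[m]-t)*1000
for y in range(-80,-20,5):
    k=(P[:,1]>=y)&(P[:,1]<y+5); 
    if k.sum(): print(y,k.sum(),np.median(P[k],0).round(1))
E
```

```text
handle slope deg -9.48 top at grip rel TCP mm 33.4 317
-65 27 [ -8.2 -62.3  30. ]
-60 37 [-10.4 -56.5  37.7]
-55 47 [-14.7 -52.4  51.3]
-50 16 [-24.7 -48.3  55. ]
```

```bash
python3 -m crank '{"dp":[[-0.004,0.006,0.01],[-0.004,0.006,0.01],[-0.004,0.006,0.01],[-0.004,0.006,0.01]],"rot":[[0.313,-0.052,0],[0.313,-0.052,0],[0.313,-0.052,0],[0.313,-0.052,0]],"fingers":[5,5,5,5]}' 60
python3 - <<'E'
from h import *
handle()
E
python3 -m crank '{"dp":[[0,0,-0.085],[0,0,-0.085],[0,0,0],[0,0,0],[0,0,-0.09],[0,0,-0.09],[0,0,0],[0,0,0]],"rot":[[0,0,0],[0,0,0],[0,0,0],[0,0,0],[0,0,0],[0,0,0],[0,0,0],[0,0,0]],"fingers":[5,5,5,5,5,5,5,5]}' 60
python3 - <<'E'
from h import *
handle()
E
```

```text
time: 26.55
position: [0.528, 0.0533, 0.1093]
tcp_rot: [[0.161, 0.987, 0.026], [0.973, -0.163, 0.162], [0.164, -0.0, -0.986]]
wrist_force: [-0.5, -0.4, -2.6]
gripper_width: 0.0155
gripper_force: 60.0
handle slope deg -0.05 top at grip rel TCP mm 32.8 275
time: 27.4
position: [0.5301, 0.0529, 0.1124]
tcp_rot: [[0.16, 0.987, 0.032], [0.973, -0.163, 0.162], [0.165, 0.005, -0.986]]
wrist_force: [0.8, -1.0, -2.6]
gripper_width: 0.0156
gripper_force: 60.0
handle slope deg -0.81 top at grip rel TCP mm 34.4 284
```

```bash
python3 -m crank '{"dp":[[0,0,0.1],[0,0.5,0.1],[0,0.5,0.1],[0,0.5,0.1],[0,0.5,0.1],[0,0.5,0.1]],"rot":[[0,0,0],[0,0,0],[0,0,0],[0,0,0],[0,0,0],[0,0,0]],"fingers":[5,5,5,5,5,5]}' 60
cat >> h.py <<'E'
def caps():
    z={}
    D=[snap('top')[1] for _ in range(5)]; d=np.median(D,0).astype(np.float32); C=cloud('top',d)
    for x,y in((.5255,.060),(.521,.011),(.5172,-.037)):
        r=np.hypot(C[...,0]-x,C[...,1]-y); m=(r<.010)&(r>.0075)&(C[...,2]>.055); b=(r<.004)&(C[...,2]>.055); print((x,y),m.sum(),'flange',(np.median(C[m][:,2])*1000).round(2) if m.sum() else '','boss',(np.median(C[b][:,2])*1000).round(2) if b.sum() else '')
E
python3 - <<'E'
from h import *
caps()
E
```

```text
time: 28.05
position: [0.5269, 0.204, 0.1382]
tcp_rot: [[0.159, 0.987, 0.025], [0.974, -0.161, 0.162], [0.164, -0.002, -0.986]]
wrist_force: [-0.3, -0.8, -1.9]
gripper_width: 0.0154
gripper_force: 60.0
(0.5255, 0.06) 27 flange 67.24 boss 69.77
(0.521, 0.011) 28 flange 66.99 boss 70.5
(0.5172, -0.037) 28 flange 71.14 boss 75.13
```

```bash
python3 -m crank '{"dp":[[0.02,-0.34,0],[0.02,-0.34,0],[0.02,-0.34,-0.1],[0.02,-0.34,-0.1],[0.02,-0.34,-0.1],[0.02,-0.34,-0.1]],"rot":[[0,0,0],[0,0,0],[0,0,0],[0,0,0],[0,0,0],[0,0,0]],"fingers":[5,5,5,5,5,5]}' 60
python3 -m crank '{"dp":[[0,0,-0.09],[0,0,-0.09],[0,0,0],[-0.014,-0.163,0],[-0.014,-0.163,0],[-0.014,-0.163,0],[-0.014,-0.163,0]],"rot":[[0,0,0],[0,0,0],[0,0,0],[0,0,0],[0,0,0],[0,0,0],[0,0,0]],"fingers":[5,5,5,5,5,5,5]}' 60
python3 -m crank '{"dp":[[0,0,-0.09],[0,0,-0.09],[0,0,0],[-0.014,-0.163,0],[-0.014,-0.163,0],[-0.014,-0.163,0],[-0.014,-0.163,0]],"rot":[[0,0,0],[0,0,0],[0,0,0],[0,0,0],[0,0,0],[0,0,0],[0,0,0]],"fingers":[5,5,5,5,5,5,5]}' 60
python3 -m crank '{"dp":[[0,0,-0.09],[0,0,-0.09],[0,0,0],[0,0,0],[0,0,-0.093],[0,0,-0.093],[0,0,0],[0,0,0]],"rot":[[0,0,0],[0,0,0],[0,0,0],[0,0,0],[0,0,0],[0,0,0],[0,0,0],[0,0,0]],"fingers":[5,5,5,5,5,5,5,5]}' 60
python3 - <<'E'
from h import *
handle()
E
```

```text
time: 28.9
position: [0.5346, 0.1015, 0.1105]
tcp_rot: [[0.16, 0.987, 0.028], [0.973, -0.163, 0.163], [0.166, 0.002, -0.986]]
wrist_force: [0.4, -0.3, -2.2]
gripper_width: 0.0156
gripper_force: 60.0
time: 29.6
position: [0.5299, 0.053, 0.1099]
tcp_rot: [[0.16, 0.987, 0.027], [0.973, -0.163, 0.163], [0.166, 0.0, -0.986]]
wrist_force: [0.6, -0.3, -2.8]
gripper_width: 0.0156
gripper_force: 60.0
time: 30.3
position: [0.5252, 0.0043, 0.1093]
tcp_rot: [[0.16, 0.987, 0.026], [0.973, -0.162, 0.164], [0.166, -0.001, -0.986]]
wrist_force: [-0.9, 0.5, -3.4]
gripper_width: 0.0156
gripper_force: 60.0
time: 31.1
position: [0.5275, 0.0031, 0.1122]
tcp_rot: [[0.16, 0.987, 0.032], [0.973, -0.163, 0.162], [0.165, 0.005, -0.986]]
wrist_force: [0.6, -0.7, -2.1]
gripper_width: 0.0154
gripper_force: 60.0
handle slope deg -1.69 top at grip rel TCP mm 34.6 267
```

```bash
python3 -m crank '{"dp":[[0,0,0.1],[0.475,-0.105,0.1],[0.475,-0.105,0.1],[0.475,-0.105,0.1],[0.475,-0.105,0.1],[0.475,-0.105,0.1],[0.475,-0.105,0.1]],"rot":[[0,0,0],[0,0,0],[0,0,0],[0,0,0],[0,0,0],[0,0,0],[0,0,0]],"fingers":[5,5,5,5,5,5,5]}' 60
python3 - <<'E'
from h import *
caps()
s=observe(); print(s['position'])
p=np.load('pics/top0.npz')['p'].astype(int); m=((p.max(-1)<45)).astype(np.uint8); m[:195]=0;m[262:]=0;m[:,:268]=0;m[:,384:]=0
r=ray('top',np.argwhere(m)[:,::-1],.003)[:,:2]*1000; print(cv2.minAreaRect(r.astype(np.float32)))
E
```

```text
time: 31.85
position: [0.6667, -0.0277, 0.1382]
tcp_rot: [[0.161, 0.987, 0.025], [0.973, -0.163, 0.164], [0.166, -0.002, -0.986]]
wrist_force: [-0.6, -1.1, -1.6]
gripper_width: 0.0151
gripper_force: 60.0
(0.5255, 0.06) 0 flange  boss 
(0.521, 0.011) 28 flange 514.81 boss 504.86
(0.5172, -0.037) 60 flange 527.49 boss 528.56
[ 0.66762222 -0.02796517  0.139984  ]
((661.8977661132812, -24.30938720703125), (117.630126953125, 247.7154541015625), 4.1207451820373535)
```

```bash
cat > sc.py <<'E'
from h import *
def sc(d):
    C=cloud('side',d)
    for x,y in((.524,.061),(.520,.012),(.5155,-.036)):
        r=np.hypot(C[...,0]-x,C[...,1]-y); m=(r<.014)&(C[...,2]>.055)&(C[...,2]<.09); 
        print(m.sum(),(np.percentile(C[m][:,2],[60,80,90,97])*1000).round(1) if m.sum() else '')
if __name__=='__main__':
    sc(np.load('pics/side5.npz')['d']); print()
    D=[]
    for _ in range(3):
        p,d=snap('side','side10.png'); D.append(d)
    sc(np.median(D,0).astype(np.float32))
    cv2.imwrite('pics/v10.png',cv2.resize(cv2.imread('pics/side10.png')[210:310,310:400],None,fx=6,fy=6,interpolation=cv2.INTER_CUBIC))
E
python3 sc.py
```

```text
102 [70.  71.9 73.6 74.5]
94 [70.  72.  73.5 74.8]
89 [69.7 71.8 73.1 74.3]

90 [65.8 67.4 68.8 69.5]
81 [65.2 67.5 68.6 69.6]
76 [65.4 66.6 68.9 69.9]
```

View pics/v10.png

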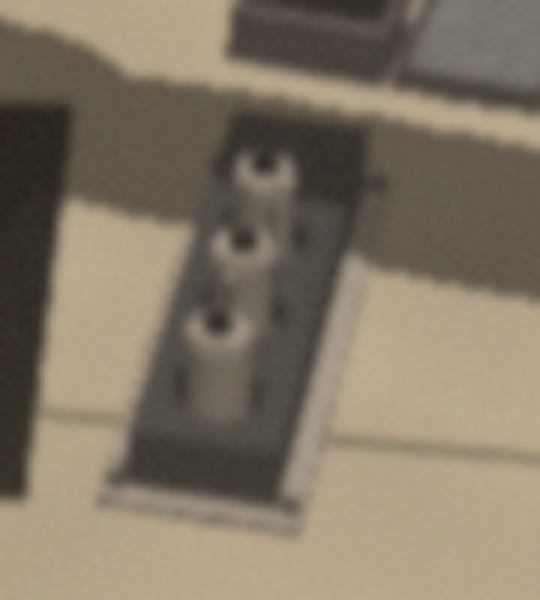

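All three caps read about 5 mm lower than before in the side view, and no neck shows at (265,165), (243,243) or (220,325). I set the mallet back on its mat.

```bash
python3 -m crank '{"dp":[[0,0,-0.12],[0,0,-0.25],[0,0,-0.35],[0,0,-0.385],[0,0,-0.4],[0,0,-0.4],[0,0,-0.4]],"rot":[[0.056,-0.009,0],[0.056,-0.009,0],[0.056,-0.009,0],[0.056,-0.009,0],[0.056,-0.009,0],[0.056,-0.009,0],[0.056,-0.009,0]],"fingers":[5,5,5,5,5,5,5]}' 60
python3 -m crank '{"dp":[[0,0,-0.004],[0,0,-0.006],[0,0,-0.008],[0,0,-0.008]],"rot":[[0,0,0],[0,0,0],[0,0,0],[0,0,0]],"fingers":[5,5,5,5]}' 60
python3 - <<'E'
from h import *
handle()
E
```

```text
time: 32.95
position: [0.6698, -0.0285, 0.0217]
tcp_rot: [[0.159, 0.987, 0.035], [0.968, -0.163, 0.191], [0.194, 0.004, -0.981]]
wrist_force: [-0.1, -0.4, -2.9]
gripper_width: 0.0154
gripper_force: 60.0
time: 33.35
position: [0.6682, -0.0282, 0.0172]
tcp_rot: [[0.16, 0.987, 0.032], [0.968, -0.163, 0.192], [0.195, 0.0, -0.981]]
wrist_force: [0.2, 0.4, -2.8]
gripper_width: 0.0155
gripper_force: 60.0
handle slope deg -0.95 top at grip rel TCP mm 33.8 263
```

```bash
python3 -m crank '{"dp":[[0,0,-0.005],[0,0,-0.007],[0,0,-0.007]],"rot":[[0,0,0],[0,0,0],[0,0,0]],"fingers":[5,5,5]}' 60
python3 -m crank '{"dp":[[0,0,0],[0,0,0],[0,0,0],[0,0,0],[0,0,0.1],[0,0,0.2],[0,0,0.3],[0,0,0.4]],"rot":[[0,0,0],[0,0,0],[0,0,0],[0,0,0],[0,0,0],[0,0,0],[0,0,0],[0,0,0]],"fingers":[46,46,46,46,46,46,46,46]}' 25
python3 -m crank '{"dp":[[-0.45,0.85,0],[-0.45,0.85,0],[-0.45,0.85,0],[-0.45,0.85,0],[-0.45,0.85,0],[-0.45,0.85,0],[-0.45,0.85,0],[-0.45,0.85,0]],"rot":[[-0.369,0.061,0],[-0.369,0.061,0],[-0.369,0.061,0],[-0.369,0.061,0],[-0.369,0.061,0],[-0.369,0.061,0],[-0.369,0.061,0],[-0.369,0.061,0]],"fingers":[46,46,46,46,46,46,46,46]}' 25
python3 - <<'E'
from h import *
caps()
p,d=snap('top','top11.png'); rects('top',d,.048,.085,box=(.4,.75,-.25,.15)); rects('top',d,.036,.052,box=(.55,.75,-.25,.15))
g=cv2.cvtColor(p,cv2.COLOR_RGB2GRAY); q=cv2.resize(g[262:330,385:495],None,fx=7,fy=7,interpolation=cv2.INTER_CUBIC); q=cv2.normalize(np.clip(q,0,70),None,0,255,cv2.NORM_MINMAX)
cv2.imwrite('pics/v11.png',np.vstack([cv2.resize(q,(640,396)),cv2.resize(cv2.cvtColor(p[200:260,260:420],cv2.COLOR_RGB2GRAY),(640,200))]))
E
```

```text
time: 33.7
position: [0.668, -0.0282, 0.0147]
tcp_rot: [[0.16, 0.987, 0.031], [0.968, -0.163, 0.192], [0.195, -0.0, -0.981]]
wrist_force: [-0.3, -0.5, -2.3]
gripper_width: 0.0152
gripper_force: 60.0
time: 34.5
position: [0.6681, -0.0282, 0.1363]
tcp_rot: [[0.16, 0.987, 0.032], [0.968, -0.163, 0.192], [0.195, 0.0, -0.981]]
wrist_force: [1.2, 0.5, 0.7]
gripper_width: 0.0462
gripper_force: 0.0
time: 35.3
position: [0.5331, 0.2272, 0.1352]
tcp_rot: [[0.162, 0.987, 0.001], [0.987, -0.162, -0.0], [-0.0, 0.001, -1.0]]
wrist_force: [1.0, -1.0, 0.2]
gripper_width: 0.0456
gripper_force: 0.0
(0.5255, 0.06) 25 flange 66.88 boss 70.61
(0.521, 0.011) 26 flange 66.92 boss 70.77
(0.5172, -0.037) 24 flange 67.44 boss 70.4
2 250 [345.1 222.7] [661.4 -71.8] [36.3 36.8] 81.0 66.4
5 95 [287.9 278.2] [525.8  59.7] [23.3 22.5] 1.9 66.5
6 96 [308.9 280.2] [522.2  10.5] [23.2 23.2] 44.9 67.1
7 98 [329.7 282.2] [518.5 -37.5] [23.6 22.9] 59.9 66.6
1 374 [311.5 218.8] [675.3   9.9] [129.6  17.9] 80.4 45.0
2 15 [353.7 226. ] [657.2 -93.4] [ 6.3 14.1] 81.4 42.9
3 22 [344.6 231.3] [644.6 -69.8] [34.3  3.2] 82.1 44.3
```

View pics/v11.png

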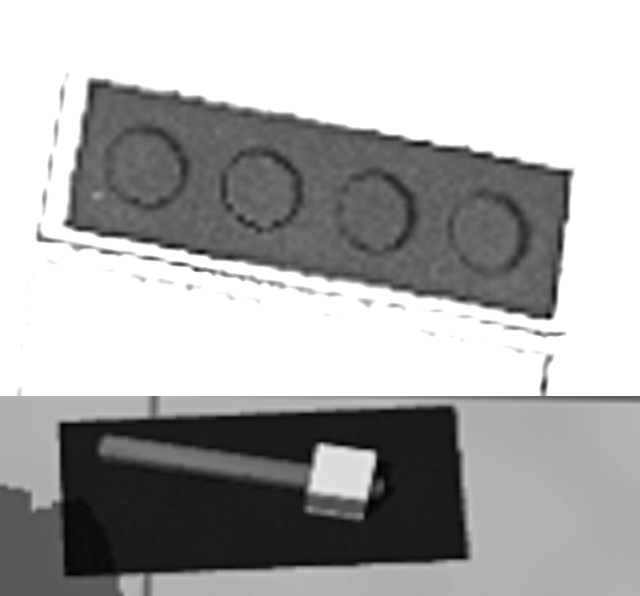

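The mallet stands on its mat with the head at about (343,480). The four case wells show at (147,168), (262,190), (376,211) and (489,232). All the caps are home.

```bash
python3 - <<'E'
from h import *
uv=np.array([[147,168],[262,190],[376,211],[489,232]])/[640/110,396/68]+[385,262]-.4
np.set_printoptions(precision=4,suppress=True)
w=ray('top',uv,.03); print(w, w.mean(0)); 
for k in(72,24,-24,-72): print(k,494+.1805*k,-300.2+.9836*k)
s=observe(); print(s['position'])
E
```

```text
[[ 0.5059 -0.2284  0.03  ]
 [ 0.4975 -0.2757  0.03  ]
 [ 0.4894 -0.3228  0.03  ]
 [ 0.4812 -0.3697  0.03  ]] [ 0.4935 -0.2991  0.03  ]
72 506.996 -229.3808
24 498.332 -276.5936
-24 489.668 -323.8064
-72 481.004 -371.01919999999996
[0.5338 0.2257 0.135 ]
```

```bash
python3 -m crank '{"dp":[[-0.055,-0.876,0],[-0.055,-0.876,0],[-0.055,-0.876,0],[-0.055,-0.876,0],[-0.055,-0.876,0],[-0.055,-0.876,0],[-0.055,-0.876,-0.12],[-0.055,-0.876,-0.12]],"rot":[[0,0,0],[0,0,0],[0,0,0],[0,0,0],[0,0,0],[0,0,0],[0,0,0],[0,0,0]],"fingers":[46,46,46,46,46,46,46,46]}' 25
python3 -m crank '{"dp":[[0,0,0],[0,0,0]],"rot":[[0,0,0],[0,0,0]],"fingers":[46,46]}' 25
```

```text
time: 36.4
position: [0.5135, -0.0357, 0.0952]
tcp_rot: [[0.165, 0.986, -0.008], [0.986, -0.165, 0.003], [0.001, -0.008, -1.0]]
wrist_force: [-0.8, 1.0, -0.6]
gripper_width: 0.0463
gripper_force: 0.0
time: 36.6
position: [0.5175, -0.0356, 0.1002]
tcp_rot: [[0.162, 0.987, 0.002], [0.987, -0.162, -0.0], [-0.0, 0.002, -1.0]]
wrist_force: [0.6, -0.0, 0.8]
gripper_width: 0.0461
gripper_force: 0.0
```

```bash
python3 -m crank '{"dp":[[0,-0.004,-0.1],[0,-0.004,-0.17],[0,-0.004,-0.193],[0,-0.004,-0.193],[0,-0.004,-0.193],[0,-0.004,-0.193]],"rot":[[0,0,0],[0,0,0],[0,0,0],[0,0,0],[0,0,0],[0,0,0]],"fingers":[46,46,46,46,46,46]}' 25
python3 -m crank '{"dp":[[0,0,0],[0,0,0],[0,0,0],[0,0,0],[0,0,0],[0,0,0]],"rot":[[0,0,0],[0,0,0],[0,0,0],[0,0,0],[0,0,0],[0,0,0]],"fingers":[15,15,15,15,15,15]}' 25
python3 -m crank '{"dp":[[0,0,0.15],[0,0,0.3],[0,0,0.3],[0,0,0.3]],"rot":[[0,0,0],[0,0,0],[0,0,0],[0,0,0]],"fingers":[15,15,15,15]}' 25
python3 -m crank '{"dp":[[-0.092,-0.954,0],[-0.092,-0.954,0],[-0.092,-0.954,0],[-0.092,-0.954,0],[-0.092,-0.954,0],[-0.092,-0.954,0],[-0.092,-0.954,0],[-0.092,-0.954,0]],"rot":[[0,0,0],[0,0,0],[0,0,0],[0,0,0],[0,0,0],[0,0,0],[0,0,0],[0,0,0]],"fingers":[15,15,15,15,15,15,15,15]}' 25
python3 -m crank '{"dp":[[0,0,0],[0,0,0],[0,0,0]],"rot":[[0,0,0],[0,0,0],[0,0,0]],"fingers":[15,15,15]}' 25
```

```text
time: 37.2
position: [0.5179, -0.0374, 0.0426]
tcp_rot: [[0.163, 0.987, 0.003], [0.987, -0.163, -0.001], [-0.0, 0.003, -1.0]]
wrist_force: [0.4, -0.0, -0.1]
gripper_width: 0.0464
gripper_force: 0.0
time: 37.8
position: [0.5169, -0.0373, 0.0413]
tcp_rot: [[0.163, 0.987, 0.0], [0.987, -0.163, -0.0], [-0.0, 0.0, -1.0]]
wrist_force: [-0.5, -0.5, 2.9]
gripper_width: 0.0247
gripper_force: 25.0
time: 38.2
position: [0.5171, -0.0373, 0.1317]
tcp_rot: [[0.163, 0.987, 0.002], [0.987, -0.163, -0.001], [-0.0, 0.002, -1.0]]
wrist_force: [-0.0, 0.1, -1.4]
gripper_width: 0.0244
gripper_force: 24.9
time: 39.0
position: [0.4878, -0.3227, 0.1286]
tcp_rot: [[0.165, 0.986, -0.003], [0.986, -0.165, 0.003], [0.003, -0.004, -1.0]]
wrist_force: [-0.2, 1.1, -0.7]
gripper_width: 0.0244
gripper_force: 24.9
time: 39.3
position: [0.4893, -0.3221, 0.1309]
tcp_rot: [[0.162, 0.987, -0.0], [0.987, -0.162, 0.0], [0.0, -0.0, -1.0]]
wrist_force: [-0.0, -0.1, 0.0]
gripper_width: 0.0242
gripper_force: 24.9
```

```bash
python3 -m crank '{"dp":[[0,-0.003,-0.1],[0,-0.003,-0.2],[0,-0.003,-0.26],[0,-0.003,-0.29],[0,-0.003,-0.312],[0,-0.003,-0.312],[0,-0.003,-0.312]],"rot":[[0,0,0],[0,0,0],[0,0,0],[0,0,0],[0,0,0],[0,0,0],[0,0,0]],"fingers":[15,15,15,15,15,15,15]}' 25
python3 -m crank '{"dp":[[0,0,0],[0,0,0],[0,0,0],[0,0,0],[0,0,0.1],[0,0,0.26],[0,0,0.3],[0,0,0.3]],"rot":[[0,0,0],[0,0,0],[0,0,0],[0,0,0],[0,0,0],[0,0,0],[0,0,0],[0,0,0]],"fingers":[46,46,46,46,46,46,46,46]}' 25
python3 -m crank '{"dp":[[0.105,1,0],[0.105,1,0],[0.105,1,0],[0.105,1,0],[0.105,1,0],[0.105,1,0],[0.105,1,0],[0.105,1,0]],"rot":[[0,0,0],[0,0,0],[0,0,0],[0,0,0],[0,0,0],[0,0,0],[0,0,0],[0,0,0]],"fingers":[46,46,46,46,46,46,46,46]}' 25
python3 -m crank '{"dp":[[0,0.115,0],[0,0.115,0],[0,0.115,-0.1],[0,0.115,-0.1],[0,0.115,-0.1]],"rot":[[0,0,0],[0,0,0],[0,0,0],[0,0,0],[0,0,0]],"fingers":[46,46,46,46,46]}' 25
python3 - <<'E'
from h import *
for n in('top','side'):
    p,d=snap(n); print(n); rects(n,d,.045,.085,box=(.4,.6,-.45,.15))
E
```

```text
time: 40.0
position: [0.4897, -0.3248, 0.0385]
tcp_rot: [[0.163, 0.987, 0.001], [0.987, -0.163, -0.001], [-0.001, 0.001, -1.0]]
wrist_force: [1.0, -0.4, -0.3]
gripper_width: 0.0246
gripper_force: 25.0
time: 40.8
position: [0.4905, -0.3256, 0.1303]
tcp_rot: [[0.163, 0.987, 0.004], [0.987, -0.163, -0.004], [-0.003, 0.005, -1.0]]
wrist_force: [0.0, -0.5, 0.5]
gripper_width: 0.0462
gripper_force: 0.0
time: 41.6
position: [0.5194, -0.0233, 0.1256]
tcp_rot: [[0.161, 0.987, -0.003], [0.987, -0.161, 0.0], [-0.0, -0.003, -1.0]]
wrist_force: [-0.0, 0.2, -0.3]
gripper_width: 0.0459
gripper_force: 0.0
time: 42.1
position: [0.5199, 0.0089, 0.0968]
tcp_rot: [[0.165, 0.986, -0.002], [0.986, -0.165, 0.0], [-0.0, -0.002, -1.0]]
wrist_force: [0.1, -0.9, 1.3]
gripper_width: 0.0461
gripper_force: 0.0
top
1 20 [284.7 275.8] [530.1  66.6] [ 8.6 13.6] 72.9 67.8
2 98 [451.9 296.7] [ 489.7 -321.9] [24.9 22.4] 84.6 62.4
side
1 35 [375.3 179.9] [ 482.5 -319.3] [ 9.2 31.5] 4.4 56.6
2 249 [347.7 261.2] [521.   38.3] [71.3 24.2] 85.2 61.8
```

```bash
python3 -m crank '{"dp":[[0,0.004,-0.1],[0,0.004,-0.17],[0,0.004,-0.19],[0,0.004,-0.19],[0,0.004,-0.19],[0,0.004,-0.19]],"rot":[[0,0,0],[0,0,0],[0,0,0],[0,0,0],[0,0,0],[0,0,0]],"fingers":[46,46,46,46,46,46]}' 25
python3 -m crank '{"dp":[[0,0,0],[0,0,0],[0,0,0],[0,0,0],[0,0,0],[0,0,0]],"rot":[[0,0,0],[0,0,0],[0,0,0],[0,0,0],[0,0,0],[0,0,0]],"fingers":[15,15,15,15,15,15]}' 25
python3 -m crank '{"dp":[[0,0,0.15],[0,0,0.3],[0,0,0.3],[0,0,0.3]],"rot":[[0,0,0],[0,0,0],[0,0,0],[0,0,0]],"fingers":[15,15,15,15]}' 25
python3 -m crank '{"dp":[[-0.077,-0.96,0],[-0.077,-0.96,0],[-0.077,-0.96,0],[-0.077,-0.96,0],[-0.077,-0.96,0],[-0.077,-0.96,0],[-0.077,-0.96,0],[-0.077,-0.96,0]],"rot":[[0,0,0],[0,0,0],[0,0,0],[0,0,0],[0,0,0],[0,0,0],[0,0,0],[0,0,0]],"fingers":[15,15,15,15,15,15,15,15]}' 25
python3 -m crank '{"dp":[[0,0,0],[0,0,0],[0,0,0]],"rot":[[0,0,0],[0,0,0],[0,0,0]],"fingers":[15,15,15]}' 25
```

```text
time: 42.8
position: [0.5218, 0.0111, 0.042]
tcp_rot: [[0.163, 0.987, 0.003], [0.987, -0.163, -0.001], [-0.0, 0.003, -1.0]]
wrist_force: [-0.0, 0.5, 0.8]
gripper_width: 0.0463
gripper_force: 0.0
time: 43.4
position: [0.5208, 0.0114, 0.0407]
tcp_rot: [[0.163, 0.987, 0.0], [0.987, -0.163, -0.0], [0.0, 0.0, -1.0]]
wrist_force: [-0.1, -0.7, 3.1]
gripper_width: 0.0241
gripper_force: 25.0
time: 43.8
position: [0.521, 0.0113, 0.1311]
tcp_rot: [[0.163, 0.987, 0.002], [0.987, -0.163, -0.0], [-0.0, 0.002, -1.0]]
wrist_force: [-0.4, 0.1, -0.1]
gripper_width: 0.025
gripper_force: 24.9
time: 44.6
position: [0.4961, -0.2761, 0.128]
tcp_rot: [[0.165, 0.986, -0.003], [0.986, -0.165, 0.003], [0.003, -0.004, -1.0]]
wrist_force: [0.8, 0.2, 0.0]
gripper_width: 0.0244
gripper_force: 24.9
time: 44.9
position: [0.4976, -0.2753, 0.1302]
tcp_rot: [[0.162, 0.987, -0.0], [0.987, -0.162, 0.0], [0.0, -0.0, -1.0]]
wrist_force: [-1.3, 0.1, 0.2]
gripper_width: 0.0246
gripper_force: 24.9
```

```bash
python3 -m crank '{"dp":[[0,0,-0.1],[0,0,-0.2],[0,0,-0.26],[0,0,-0.29],[0,0,-0.312],[0,0,-0.312],[0,0,-0.312]],"rot":[[0,0,0],[0,0,0],[0,0,0],[0,0,0],[0,0,0],[0,0,0],[0,0,0]],"fingers":[15,15,15,15,15,15,15]}' 25
python3 -m crank '{"dp":[[0,0,0],[0,0,0],[0,0,0],[0,0,0],[0,0,0.1],[0,0,0.26],[0,0,0.3],[0,0,0.3]],"rot":[[0,0,0],[0,0,0],[0,0,0],[0,0,0],[0,0,0],[0,0,0],[0,0,0],[0,0,0]],"fingers":[46,46,46,46,46,46,46,46]}' 25
python3 -m crank '{"dp":[[0.092,1,0],[0.092,1,0],[0.092,1,0],[0.092,1,0],[0.092,1,0],[0.092,1,0],[0.092,1,0],[0.092,1,0]],"rot":[[0,0,0],[0,0,0],[0,0,0],[0,0,0],[0,0,0],[0,0,0],[0,0,0],[0,0,0]],"fingers":[46,46,46,46,46,46,46,46]}' 25
python3 -m crank '{"dp":[[0,0.122,0],[0,0.122,0],[0,0.122,-0.1],[0,0.122,-0.1],[0,0.122,-0.1]],"rot":[[0,0,0],[0,0,0],[0,0,0],[0,0,0],[0,0,0]],"fingers":[46,46,46,46,46]}' 25
python3 - <<'E'
from h import *
for n in('top','side'):
    p,d=snap(n); print(n); rects(n,d,.045,.085,box=(.4,.6,-.45,.15))
E
```

```text
time: 45.6
position: [0.4981, -0.277, 0.0379]
tcp_rot: [[0.163, 0.987, 0.001], [0.987, -0.163, -0.001], [-0.001, 0.001, -1.0]]
wrist_force: [0.1, -0.5, -0.2]
gripper_width: 0.0242
gripper_force: 25.0
time: 46.4
position: [0.4989, -0.2778, 0.1297]
tcp_rot: [[0.163, 0.987, 0.004], [0.987, -0.163, -0.004], [-0.003, 0.005, -1.0]]
wrist_force: [0.4, -1.0, -0.4]
gripper_width: 0.0462
gripper_force: 0.0
time: 47.2
position: [0.5237, 0.0245, 0.1249]
tcp_rot: [[0.161, 0.987, -0.003], [0.987, -0.161, 0.0], [-0.0, -0.003, -1.0]]
wrist_force: [-0.6, 0.0, 0.4]
gripper_width: 0.0459
gripper_force: 0.0
time: 47.7
position: [0.5243, 0.0587, 0.096]
tcp_rot: [[0.165, 0.986, -0.003], [0.986, -0.165, 0.0], [-0.0, -0.003, -1.0]]
wrist_force: [-0.7, 0.0, -0.2]
gripper_width: 0.0462
gripper_force: 0.0
top
1 103 [432.2 292.7] [ 498.4 -276.1] [24.  22.2] 42.7 61.5
2 97 [452.  296.7] [ 489.2 -322.4] [21.4 24.6] 0.6 61.5
side
1 90 [372.9 182.8] [ 486.2 -296.3] [20.2 69.4] 4.1 58.6
2 127 [345.9 267.9] [521.9  63.7] [24.9 21.5] 19.1 62.3
```

```bash
python3 -m crank '{"dp":[[0,0,-0.1],[0,0,-0.17],[0,0,-0.187],[0,0,-0.187],[0,0,-0.187],[0,0,-0.187]],"rot":[[0,0,0],[0,0,0],[0,0,0],[0,0,0],[0,0,0],[0,0,0]],"fingers":[46,46,46,46,46,46]}' 25
python3 -m crank '{"dp":[[0,0,0],[0,0,0],[0,0,0],[0,0,0],[0,0,0],[0,0,0]],"rot":[[0,0,0],[0,0,0],[0,0,0],[0,0,0],[0,0,0],[0,0,0]],"fingers":[15,15,15,15,15,15]}' 25
python3 -m crank '{"dp":[[0,0,0.15],[0,0,0.3],[0,0,0.3],[0,0,0.3]],"rot":[[0,0,0],[0,0,0],[0,0,0],[0,0,0]],"fingers":[15,15,15,15]}' 25
python3 -m crank '{"dp":[[-0.064,-0.965,0],[-0.064,-0.965,0],[-0.064,-0.965,0],[-0.064,-0.965,0],[-0.064,-0.965,0],[-0.064,-0.965,0],[-0.064,-0.965,0],[-0.064,-0.965,0]],"rot":[[0,0,0],[0,0,0],[0,0,0],[0,0,0],[0,0,0],[0,0,0],[0,0,0],[0,0,0]],"fingers":[15,15,15,15,15,15,15,15]}' 25
python3 -m crank '{"dp":[[0,0,0],[0,0,0],[0,0,0]],"rot":[[0,0,0],[0,0,0],[0,0,0]],"fingers":[15,15,15]}' 25
```

```text
time: 48.4
position: [0.5263, 0.0598, 0.0423]
tcp_rot: [[0.163, 0.987, 0.003], [0.987, -0.163, -0.0], [0.0, 0.003, -1.0]]
wrist_force: [0.1, 0.3, 0.3]
gripper_width: 0.0459
gripper_force: 0.0
time: 49.0
position: [0.5253, 0.06, 0.041]
tcp_rot: [[0.163, 0.987, 0.0], [0.987, -0.163, 0.0], [0.0, 0.0, -1.0]]
wrist_force: [-0.3, 0.0, 2.0]
gripper_width: 0.0244
gripper_force: 25.0
time: 49.4
position: [0.5255, 0.06, 0.1315]
tcp_rot: [[0.163, 0.987, 0.002], [0.987, -0.163, -0.0], [0.0, 0.002, -1.0]]
wrist_force: [-0.2, 0.2, -0.8]
gripper_width: 0.0244
gripper_force: 24.9
time: 50.2
position: [0.5045, -0.2292, 0.1285]
tcp_rot: [[0.165, 0.986, -0.003], [0.986, -0.165, 0.003], [0.002, -0.004, -1.0]]
wrist_force: [-0.5, 1.4, -0.9]
gripper_width: 0.0242
gripper_force: 24.9
time: 50.5
position: [0.5059, -0.2282, 0.1305]
tcp_rot: [[0.162, 0.987, -0.0], [0.987, -0.162, 0.0], [0.0, -0.0, -1.0]]
wrist_force: [0.5, -0.1, -0.9]
gripper_width: 0.0244
gripper_force: 24.9
```

```bash
python3 -m crank '{"dp":[[0,0,-0.1],[0,0,-0.2],[0,0,-0.26],[0,0,-0.29],[0,0,-0.312],[0,0,-0.312],[0,0,-0.312]],"rot":[[0,0,0],[0,0,0],[0,0,0],[0,0,0],[0,0,0],[0,0,0],[0,0,0]],"fingers":[15,15,15,15,15,15,15]}' 25
python3 -m crank '{"dp":[[0,0,0],[0,0,0],[0,0,0],[0,0,0],[0,0,0.1],[0,0,0.26],[0,0,0.3],[0,0,0.3]],"rot":[[0,0,0],[0,0,0],[0,0,0],[0,0,0],[0,0,0],[0,0,0],[0,0,0],[0,0,0]],"fingers":[46,46,46,46,46,46,46,46]}' 25
python3 -m crank '{"dp":[[0,1,0.2],[0,1,0.2],[0,1,0.2],[0,1,0.2],[0,1,0.2],[0,1,0.2],[0,1,0.2],[0,1,0.2]],"rot":[[0,0,0],[0,0,0],[0,0,0],[0,0,0],[0,0,0],[0,0,0],[0,0,0],[0,0,0]],"fingers":[46,46,46,46,46,46,46,46]}' 25
python3 -m crank '{"dp":[[0,0.7,0],[0,0.7,0],[0,0.7,0],[0,0.7,0],[0,0.7,0],[0,0.7,0],[0,0.7,0],[0,0.7,0]],"rot":[[0,0,0],[0,0,0],[0,0,0],[0,0,0],[0,0,0],[0,0,0],[0,0,0],[0,0,0]],"fingers":[46,46,46,46,46,46,46,46]}' 25
python3 - <<'E'
from h import *
for n in('top','side'):
    p,d=snap(n,n+'12.png'); print(n); rects(n,d,.045,.085,box=(.4,.75,-.45,.12))
E
```

```text
time: 51.2
position: [0.5065, -0.2298, 0.0381]
tcp_rot: [[0.163, 0.987, 0.001], [0.987, -0.163, -0.001], [-0.001, 0.001, -1.0]]
wrist_force: [-0.2, -0.1, -0.5]
gripper_width: 0.0243
gripper_force: 25.0
time: 52.0
position: [0.5074, -0.2306, 0.1299]
tcp_rot: [[0.163, 0.987, 0.005], [0.987, -0.163, -0.003], [-0.003, 0.005, -1.0]]
wrist_force: [-0.3, -0.1, -0.4]
gripper_width: 0.0458
gripper_force: 0.0
time: 52.8
position: [0.5049, 0.0715, 0.1855]
tcp_rot: [[0.161, 0.987, -0.003], [0.987, -0.161, -0.0], [-0.001, -0.002, -1.0]]
wrist_force: [0.4, 0.7, 0.1]
gripper_width: 0.0456
gripper_force: 0.0
time: 53.6
position: [0.5062, 0.2784, 0.1866]
tcp_rot: [[0.166, 0.986, -0.001], [0.986, -0.166, -0.001], [-0.001, -0.001, -1.0]]
wrist_force: [-0.1, -0.1, 0.0]
gripper_width: 0.0458
gripper_force: 0.0
top
1 508 [447.4 208.4] [ 705.9 -322.4] [62.1 63.7] 88.4 53.9
2 113 [315.7 208.7] [6.992e+02 4.000e-01] [78.6 13.2] 75.7 46.2
3 249 [356.6 219.2] [671.7 -98. ] [40.5 35.6] 72.8 66.4
4 56 [339.1 215.1] [683.5 -58.3] [35.7 12.7] 76.0 46.2
5 94 [411.9 288.7] [ 506.5 -228.8] [24.3 21.2] 89.2 61.7
6 105 [432.1 292.8] [ 498.6 -276.1] [24.2 23.3] 43.7 61.1
7 98 [452.  296.6] [ 489.4 -321.7] [25.1 21.7] 89.8 62.0
side
1 204 [297.4 176.8] [ 703.6 -315.1] [59.8 48.6] 11.3 52.3
3 122 [291.7 219.9] [675.2 -98.6] [39.3 27.4] 73.9 64.3
```

View pics/top12.png

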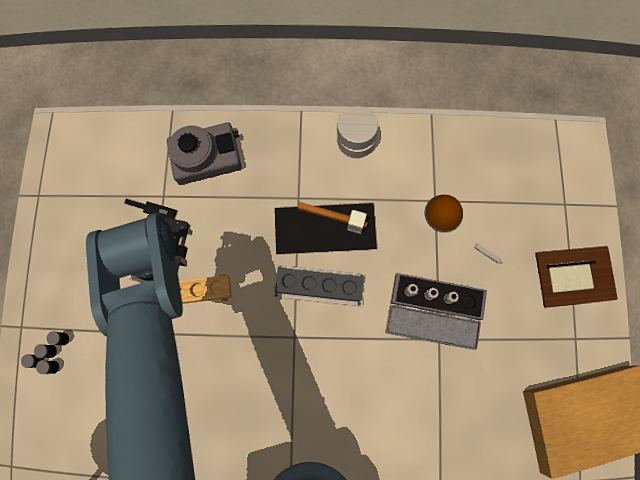

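The final top view shows three cartridges in the case at (412,289), (432,293) and (452,297), with flanges at about 62 mm: fully down and caps home. The mallet was nudged, its head now at (357,219), but it still stands on the mat. The bystanders are in place.

```bash
python3 -c "
from cell import *
print(close_job())"
```

```text
the job is handed in; nothing more can be done
None
```

The job is handed in: all three cartridges present were capped fully home with the mallet in the capping block and now stand upright, cap up and fully down, in the rental case. The mallet is back on its mat, still upright after being nudged a few centimetres late in the run, and I left the retriever, dome and clip alone.

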